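Lift three settlement plates off their rack on a T-bar lifter

ROBOT

A 6-joint arm with a two-finger parallel gripper is mounted at the origin on the work surface. World frame = base frame: x ahead of the robot, y to its left, z up, the work surface at z = 0. Lengths are in mm, angles in degrees, forces in N, time in s.
With the tool pointing down it reaches from about 350 to 850 mm from the base axis. Payload 8.1 kg.
Tool frame: the origin (TCP) lies at the very end of the fingers, on their centre line; the grasp point (between the pads) lies 19 mm behind it (r.grip_depth is the distance from the TCP to the grasp point, in mm); z points along the fingers, y is the direction in which the jaws open and shut (so a half turn about z gives the same grasp; the last joint's range is limited). The gripper opens to 85 mm and grips with 20 to 120 N. Pads are 22 mm wide; open, the fingers measure 114 mm over their backs; the gripper's body (76 mm by 85 mm) begins 54 mm behind the grasp point. The pads swing forward as they close: fully open they stand 13 mm farther back than shut.
Start: joints at [64.893, 7.471, 85.268, -0, 87.261, -4.893], TCP at [207.295, 563.058, 231.292] pointing down, gripper open.
Joint ranges: [-169.43, 169.43], [-51.17, 129.36], [1.28, 143.12], [-76.62, 256.62], [0, 156.53], [-152.29, 152.29]. Speed limits (degrees/s): [136.94, 136.94, 159.86, 180, 180, 180].

INTERFACE

Orientations are given as [roll, pitch, yaw] about the fixed x, y, z axes, in that order (R = Rz(yaw) Ry(pitch) Rx(roll)).
In Python, from bench import status, viewer, hand_in, r gives the robot as it stands.
- The arm moves only by the shell command python3 -m crank 'ROWS' [OPENING] [FORCE]. ROWS is a JSON object of lists of equal length, an entry for each row: "slide": the shift along the tool's x, y, z in m, a list of three; "twist": the turn about the tool's z in rad. A call has 1 to 8 rows; each row shifts and turns the commanded pose from where the row before left it, along the tool's axes as they then stand; what a row does not reach is not made up. A row lasts 1/10 s, in which the tool goes at most 50 mm and 8.59 degrees, less where a joint would pass 70% of its speed; a pose out of reach is approached as far as the arm can. A call with a gripper value outside its range is refused whole. OPENING is the closure, from 0 (fully open) to 1 (shut), set as the call begins (- or left out, the last holds). The fingers move at their own pace and stop on an object; FORCE is the grip in N (left out, the last holds). Time passes only in rows, so rows that do not move let the fingers close. It gives the time, the measured TCP pose, the force and the opening at its end, in the units of the state.
- status.sense(): the state, without advancing time (a new reading comes with each control period).
- viewer.snapshot(name): name is "scene" or "side" or "wrist"; returns a dict with "img" (480x640x3 uint8, red, green, blue), "fx", "fy", "cx", "cy" (pixels), "R" (3x3) and "t" (3): a world point X has camera coordinates R X + t; the wrist camera has in their place "hand_eye" (4x4, takes a point from camera to tool coordinates, whose origin is the TCP and whose axes are the flange's). Camera axes: x right, y down, z forward; pixel columns grow to the right and rows downward; lengths in mm; the calibration is good to about 2 mm. A picture is of the moment at which its call begins: read the wrist's pose just before it. There is no depth.
- hand_in(): hands the job in, once; it reports no verdict.
The state is a dict: "time": time; "joint_pos": joint angles; "qd": joint speeds; "joint_efforts": joint torques, N m; "tool_pos": TCP position; "tcp_rot": TCP orientation; "ft_force": force on the tool from outside, world axes, zero at the start; "wrist_torque": the same for the moment, N m; "finger_gap": finger opening in mm.
Only numpy, scipy, OpenCV 4.12 (cv2) and the standard library are available. Lean on these libraries where they do the work, as an engineer would, in place of code of your own. Each camera call takes 0.05 s, during which the arm holds its last target.

TASK

The three slotted plates stacked loosely in the steel rack have to go to the drain tray in one lift. Take the T-bar lifter from its stand, feel its foot down through all three slots (the two lower plates are shoved out of line) until its collar sits on the top plate, turn it about a quarter turn so the foot catches underneath, lift the whole stack well clear of the rack and lower it squarely and centrally onto the two bars of the tray, then let go with the lifter left standing in the stack. The plates are brittle: press gently, never more than about 20 N on rack or tray, and leave the dish, jar and tube rack where they are.

Things in the scene. Friction and masses are not known exactly. Their poses are not given: they have to be found in the camera images.
- lifter_grip (a point): Middle of the lifter's wooden handle, on its axis, 82 mm above the underside of its foot. The lifter is an upright steel T-bar, 112 mm tall, 0.15 kg. Its handle is flat-sided, 26 mm along x, 16 mm along y, from 40 to 112 mm above the foot's underside; z is up along the shaft. It starts hanging by its collar in the stand's slot and lifts straight out.
- lifter_collar (a point): Centre of the underside of the lifter's round collar (36 mm across, 4 mm thick), 36 mm above the foot's underside; axes as the lifter's. Below it a round shaft 8 mm thick, 27 mm free, then the foot: a round crossbar 9 mm thick and 32 mm long along the lifter's x; its rounded underside helps it into a slot.
- stand: Fixed aluminium stand 90 x 70 mm, 56 mm high, with a slot 37 mm (along its x) by 13 mm in its top; the lifter starts in it with its foot along the slot. Origin at the centre of its underside.
- rack: Fixed steel rack holding the stack. Origin at the centre of its underside, z up, base 104 x 125 mm. The plates lie on two sprung bars along y, tops 28 mm up (they sink 1 mm per 2.5 N, 11 mm at most); between them a gap 44 mm wide (x), 24 mm deep. Side walls (46 mm up) leave 1.5 mm play each way in x; along y each plate slides 10 mm either way to end posts (50 mm up).
- plate_top_centre (a point): Centre (half-way up) of the top of three equal grey plastic plates, 80 x 80 x 8 mm, about 70 g, each with a central slot 37 mm along its x, 13 mm along y; z up. Starts at the rack's middle, 48 mm above its underside. The two plates below are not measured: one is shoved 5.5-9 mm to the rack's +y, the other as far to -y; which varies. Plates slide when pushed; an edge under 3 mm out yields to the foot.
- tray: Fixed shallow steel drain tray 150 x 150 mm, rim 18 mm high. Origin at the centre of its underside, z up. Two bars along its y, 120 mm long, 18 mm wide, tops 28 mm up, sprung as the rack's; between them a gap 44 mm wide (x), 24 mm deep. The stack is to lie across both bars, centred over the tray, each plate's x along the tray's x; the foot hangs in the gap.
- dish_centre (a point): Bystander: round covered culture dish, 90 mm across, 16 mm high; its centre.
- jar_centre (a point): Bystander: glass sample jar, 60 mm across, 80 mm high; its centre.
- tube_rack_centre (a point): Bystander: blue tube rack 70 x 130 x 40 mm with capped tubes up to 63 mm high; the middle of the block.

How it is judged (in metres and radians):
On the way, in this order (a step that is already met when the one before it is completed fails the run):
1. The lifter is threaded down through all three plates in the rack, its collar within 3.5 mm of the top plate (z of lifter_collar in the frame of plate_top_centre between 0.001 and 0.0075 m and horizontal distance between lifter_collar and plate_top_centre below 0.012 m and horizontal distance between plate_top_centre and rack below 0.02 m and z of plate_top_centre in the frame of rack between 0.04 and 0.056 m), for 0.1 s.
2. The top plate has been lifted on the lifter at least 50 mm clear of its place in the rack (z of plate_top_centre in the frame of rack above 0.098 m and z of lifter_collar in the frame of plate_top_centre below 0.012 m and horizontal distance between lifter_collar and plate_top_centre below 0.015 m), for 0.1 s.
At the end, for the whole second after the job is handed in: The three plates lie stacked on the tray's bars: top plate's centre 44-51 mm over the tray's underside, within 15 mm of its middle, level to 0.06 rad, x within 0.2 rad of the tray's; lifter standing in them within 0.2 rad of upright, collar within 3.5 mm of the top plate; released (horizontal distance between plate_top_centre and tray below 0.015 m and z of plate_top_centre in the frame of tray between 0.044 and 0.051 m and angle between plate_top_centre's own z axis and vertical below 0.06 rad and angle between the x axis of plate_top_centre and the x axis of tray, either way round below 0.2 rad and contact force between tray and anything else above 1 N and z of lifter_collar in the frame of plate_top_centre between 0.001 and 0.0075 m and horizontal distance between lifter_collar and plate_top_centre below 0.012 m and angle between lifter_collar's own z axis and vertical below 0.2 rad and contact force between the fingers and anything else below 0.1 N); the robot touches nothing.
It fails at once if The rack is pressed with more than 25 N (through the plates or directly) (contact force between rack and anything else above 25 N).
It fails at once if The tray is pressed with more than 25 N (contact force between tray and anything else above 25 N).
It fails at once if The dish, jar or tube rack is moved by more than 30 mm (distance of any of dish_centre, jar_centre, tube_rack_centre from where it was at the start of the episode above 0.03 m).
It also fails if it takes over 61 s, if anything falls off the work surface, if the arm or the gripper's body presses on something with over 40 N, if the wrist force passes 120 N, or if a joint passes its speed limit or range.

## Working session

There is one attempt and no reset: what is moved stays moved. The work goes in short steps, Python scripts to look and compute and a shell command to move; the robot and the scene stay as the last step left them, time stands still between calls to the robot, and variables do not carry over. Pictures are saved under pics/ and viewed, and the job is handed in when it is done.

```bash
ls; mkdir -p pics
python3 - <<'E'
from bench import status, viewer, r
import cv2, numpy as np, pickle
print(status.sense())
for n in ["scene","side","wrist"]:
    s=viewer.snapshot(n); cv2.imwrite(f"pics/{n}0.png",s["img"][:,:,::-1]); pickle.dump(s,open(f"{n}0.pkl","wb"))
    print(n,{k:(np.round(v,3).tolist() if k!="img" else 0) for k,v in s.items()})
E
```

```text
pics
{'time': 0.0, 'joint_pos': array([ 6.48938172e+01,  7.51519669e+00,  8.53306295e+01, -1.96214852e-03,
        8.72612757e+01, -4.89467097e+00]), 'qd': array([ 0.03729096,  0.03862758,  0.04285707, -0.07302506,  0.05837919,
        0.03105568]), 'joint_efforts': array([ 4.03128724e-03, -5.69392741e+01, -5.00563395e+01, -1.31839175e-05,
        1.49739330e-02,  4.22630558e-05]), 'tool_pos': array([207.06063574, 562.54372269, 230.23056848]), 'tcp_rot': array([-1.79893121e+02, -7.18580205e-03,  1.59788577e+02]), 'ft_force': array([ 0.01567288,  0.20207279, -0.40339238]), 'wrist_torque': array([-0.03991274,  0.02419575,  0.00492502]), 'finger_gap': 85.58172966138413}
scene {'img': 0, 'fx': 439.993, 'fy': 439.993, 'cx': 316.39, 'cy': 238.114, 'R': [[0.677, 0.736, 0.004], [0.558, -0.51, -0.655], [-0.48, 0.446, -0.756]], 't': [-389.914, -235.139, 1202.166]}
side {'img': 0, 'fx': 451.92, 'fy': 451.92, 'cx': 307.399, 'cy': 239.347, 'R': [[-0.979, -0.204, -0.013], [-0.098, 0.525, -0.845], [0.179, -0.826, -0.534]], 't': [555.794, 116.809, 700.684]}
wrist {'img': 0, 'fx': 369.448, 'fy': 369.448, 'cx': 325.246, 'cy': 233.885, 'hand_eye': [[0.001, -0.954, -0.301, 76.805], [1.0, 0.0, 0.001, -0.427], [-0.001, -0.301, 0.954, -142.012], [0.0, 0.0, 0.0, 1.0]]}
```

View pics/scene0.png

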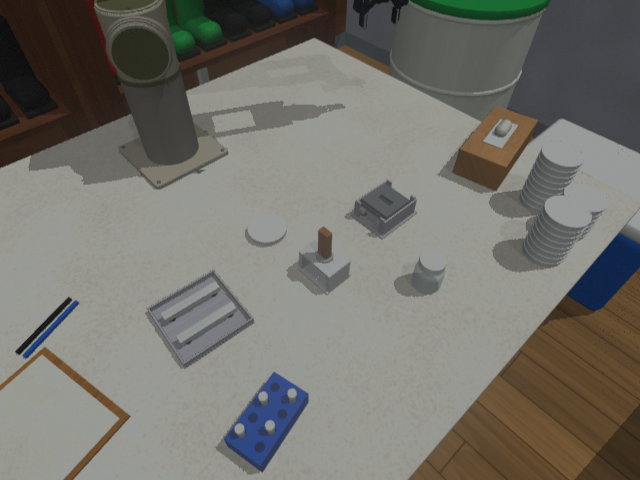

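View pics/side0.png

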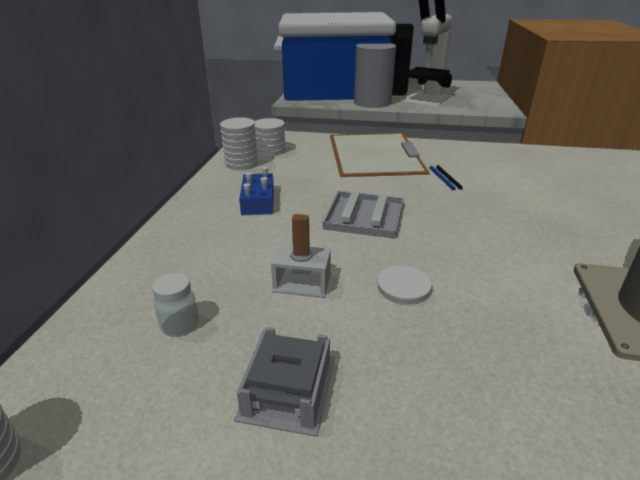

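View pics/wrist0.png

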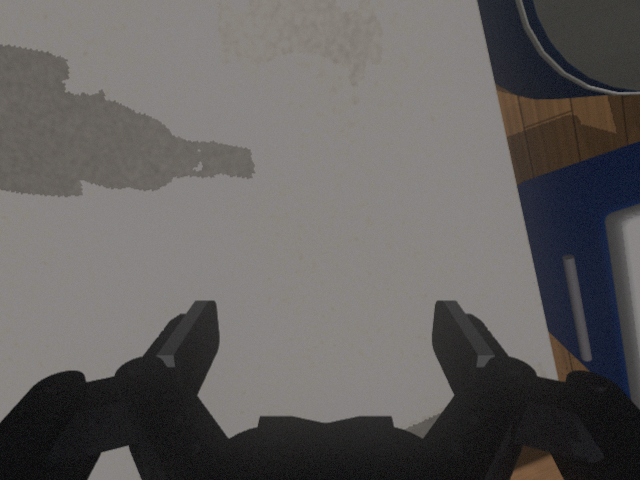

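The scene view shows the stand with its lifter at about (325,260), the rack at (386,205), and the tray at (200,317). The dish is at (267,229), the jar at (430,272) and the tube rack at (267,420). I'll enlarge crops to measure from both fixed views.

```bash
cat > h.py <<'E'
import numpy as np, pickle, cv2
from scipy.optimize import least_squares
from scipy.spatial.transform import Rotation as Rn
def cam(s,pose=None):
    K=np.array([[s["fx"],0,s["cx"]],[0,s["fy"],s["cy"]],[0,0,1]])
    if "hand_eye" in s and s.get("hand_eye") is not None and "R" not in s:
        p,e=pose; T=np.eye(4); T[:3,:3]=Rn.from_euler("xyz",e,degrees=True).as_matrix(); T[:3,3]=p
        C=np.linalg.inv(T@np.array(s["hand_eye"])); R,t=C[:3,:3],C[:3,3]
    else: R,t=np.array(s["R"]),np.array(s["t"])
    return K,R,t
def proj(c,X):
    K,R,t=c; x=K@(R@np.asarray(X,float)+t); return x[:2]/x[2]
def atz(c,uv,z):
    K,R,t=c; d=R.T@np.linalg.solve(K,[uv[0],uv[1],1]); o=-R.T@t
    return o+d*(z-o[2])/d[2]
def tri(cs,uvs):
    A=[];
    for (K,R,t),uv in zip(cs,uvs):
        P=K@np.c_[R,t]; A+= [uv[0]*P[2]-P[0],uv[1]*P[2]-P[1]]
    A=np.array(A); x=np.linalg.lstsq(A[:,:3],-A[:,3],rcond=None)[0]
    return x,[np.round(proj(c,x)-u,1).tolist() for c,u in zip(cs,uvs)]
def load(n): 
    return pickle.load(open(n+".pkl","rb"))
def crop(name,img,x0,y0,w,h,f):
    c=cv2.resize(img[y0:y0+h,x0:x0+w],None,fx=f,fy=f,interpolation=cv2.INTER_CUBIC)
    for i in range(0,w,20):
        cv2.putText(c,str(x0+i),(i*f,10),0,0.35,(255,0,0),1); cv2.line(c,(i*f,12),(i*f,20),(255,0,0),1)
    for j in range(0,h,20):
        cv2.putText(c,str(y0+j),(0,j*f+4),0,0.35,(255,0,0),1); cv2.line(c,(24,j*f),(32,j*f),(255,0,0),1)
    cv2.imwrite("pics/"+name,c[:,:,::-1])
E
python3 - <<'E'
from h import *
s=load("scene0")["img"]; d=load("side0")["img"]
crop("s_a.png",s,290,170,140,130,5)
crop("s_t.png",s,140,260,130,110,5)
crop("d_a.png",d,225,200,130,150,4) if 0 else crop("d_a.png",d,225,205,130,110,5)
crop("d_r.png",d,230,320,120,110,5)
crop("d_t.png",d,310,180,110,70,6)
E
```

```text
(no output)
```

View pics/s_a.png

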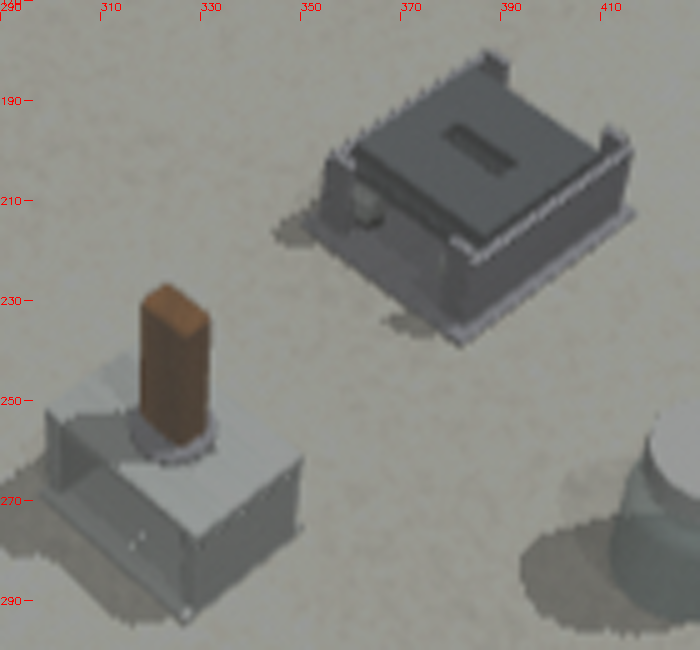

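View pics/s_t.png

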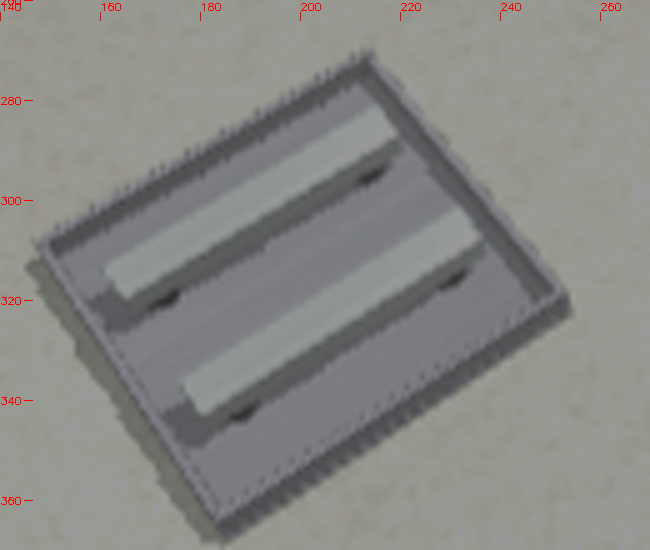

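View pics/d_a.png

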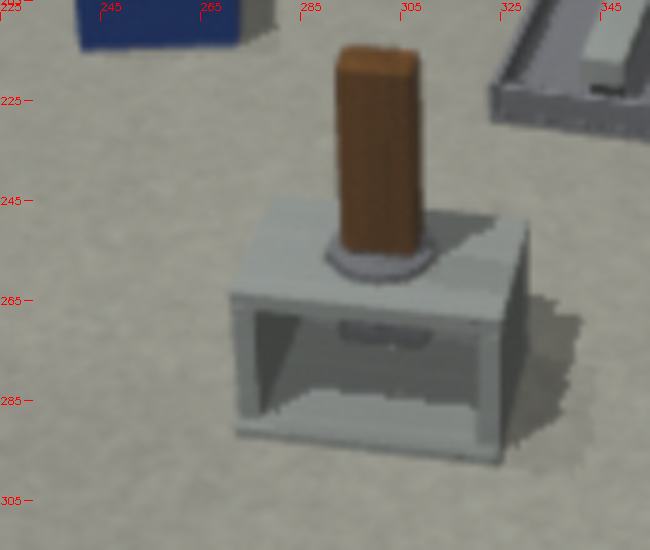

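View pics/d_r.png

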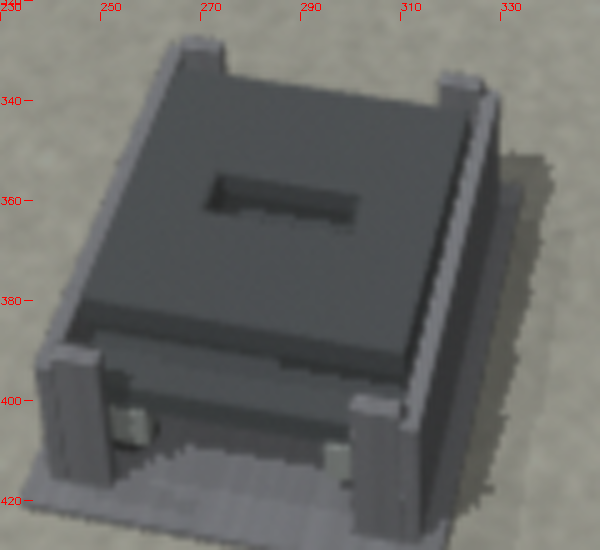

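View pics/d_t.png

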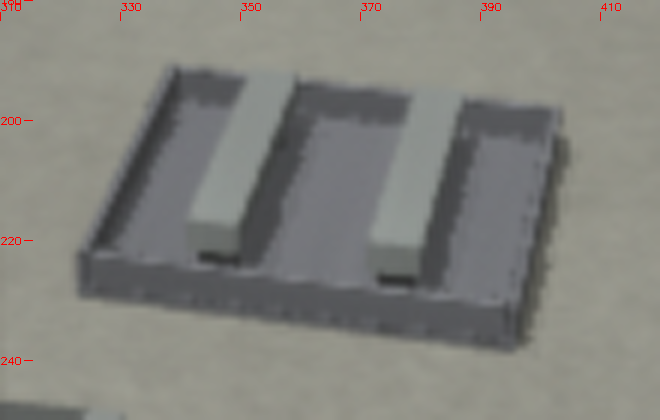

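```bash
cat > m1.py <<'E'
from h import *
S=cam(load("scene0")); D=cam(load("side0"))
for c in (S,D): print("cam", np.round(-c[1].T@c[2]))
# order (-,-),(-,+),(+,+),(+,-)
obj={
"plate80":([(360.4,200),(389.4,187),(412,201.6),(385.4,218.6)],[None,None,None,None]),
"slot":([(378.4,197),(381,194.6),(393.4,202.4),(390.6,205.2)],[(301.6,359.2),(301,364.5),(271,362),(273.4,354.6)]),
"rackbase":([(350.6,213.6),None,(417,212.6),(382.4,239.4)],[None,(319,429.6),(234.4,421),None]),
"stand":([(299,252.4),(314,241),(350.6,262),(329.6,277)],[(330.6,248.4),(325.4,269),(271.4,263.4),(279,244.4)]),
"handle":([(319.4,230),(323.4,226.6),(332,233.6),(327.4,237)],[(308,215.4),(309,220),(292.4,219.4),(294.4,214.2)]),
"tray":([(147.6,309),(213.4,270.6),(253.6,319.6),(184,364.4)],[(403.3,198),(396.2,231.2),(323.3,221.7),(338.7,191)]),
}
dim={"plate80":(80,80),"slot":(37,13),"rackbase":(104,125),"stand":(90,70),"handle":(26,16),"tray":(150,150)}
zz={"plate80":52,"slot":52,"rackbase":0,"stand":56,"handle":None,"tray":18}
for n,(a,b) in obj.items():
    for u,v in zip(a,b):
        if u and v: x,e=tri([S,D],[u,v]); print(n,np.round(x,1),e)
    w,h=dim[n]; cs=np.array([(-w,-h),(-w,h),(w,h),(w,-h)])/2
    free=[True] 
    def f(p,show=0):
        R=Rn.from_euler("z",p[2]).as_matrix(); out=[]
        for c,l in ((S,a),(D,b)):
            for k,u in zip(cs,l):
                if u: out.append(proj(c,np.array([p[0],p[1],p[3]])+R@[k[0],k[1],0])-u)
        return np.ravel(out)
    s=least_squares(f,[450,100,0,zz[n] or 120],loss="soft_l1")
    print(n,"FIT",np.round(s.x[:2],1),"yaw",round(np.degrees(s.x[2]),2),"z",round(s.x[3],1),"rms",round(np.sqrt(np.mean(f(s.x)**2)),2))
E
python3 m1.py
```

```text
cam [ 972. -369.  756.]
cam [430. 631. 480.]
plate80 FIT [550.8 241.8] yaw -6.15 z 49.5 rms 1.49
slot [525.4 240.6  47.3] [[-0.4, -0.2], [-0.6, 0.2]]
slot [524.3 250.3  48.2] [[-0.5, -0.2], [-0.9, 0.3]]
slot [561.5 252.6  47.7] [[-0.1, -0.0], [-0.2, 0.1]]
slot [562.5 240.5  47.9] [[-0.5, -0.2], [-0.8, 0.2]]
slot FIT [543.1 245.7] yaw 362.57 z 47.8 rms 0.65
rackbase [ 5.946e+02  3.100e+02 -5.000e-01] [[-0.2, -0.0], [-0.3, 0.1]]
rackbase FIT [544.5 245.4] yaw -25557.73 z 2.9 rms 1.17
stand [529.   -7.3  53.3] [[-0.5, -0.3], [-0.6, 0.3]]
stand [526.5  41.   46.3] [[1.0, 0.6], [1.3, -0.5]]
stand [617.5  53.4  52.5] [[-0.7, -0.3], [-0.8, 0.3]]
stand [618.   -3.8  53.6] [[0.1, 0.1], [0.1, -0.0]]
stand FIT [572.6  22.1] yaw 3.53 z 52.2 rms 2.5
handle [561.9  18.9 129.2] [[-0.4, -0.2], [-0.4, 0.2]]
handle [558.6  31.4 127.7] [[-0.8, -0.5], [-1.0, 0.4]]
handle [583.9  31.8 127. ] [[-0.2, -0.1], [-0.2, 0.1]]
handle [584.5  18.3 128.6] [[-0.5, -0.3], [-0.6, 0.2]]
handle FIT [571.9  24.7] yaw 363.2 z 128.1 rms 0.91
tray [ 411.  -299.1   13.5] [[-0.5, -0.5], [-0.5, 0.3]]
tray [ 420.4 -151.5   13.7] [[-0.3, -0.2], [-0.3, 0.2]]
tray [ 569.5 -161.1   13.7] [[-0.9, -0.6], [-0.9, 0.4]]
tray [ 558.8 -308.    13.6] [[-0.7, -0.5], [-0.6, 0.3]]
tray FIT [ 490.1 -229.8] yaw -723.6 z 13.6 rms 0.66
```

```bash
cat >> h.py <<'E'
def togo(target,yaw=None):
    from bench import status
    s=status.sense(); R=Rn.from_euler("xyz",[180,0,s["tcp_rot"][2]],degrees=True).as_matrix()
    d=R.T@(np.array(target)-s["tool_pos"])
    print("t",round(s["time"],2),"pos",np.round(s["tool_pos"],1),"rpy",np.round(s["tcp_rot"],2),"F",np.round(s["ft_force"],1),"gap",round(s["finger_gap"],1))
    print("togo tool mm",np.round(d,1), "twist rad", None if yaw is None else round(-np.radians((yaw-s["tcp_rot"][2]+180)%360-180),4))
E
python3 -c "
from h import *; togo([544,245,230],182.5)"
```

```text
t 0.15 pos [207.1 562.7 230.5] rpy [-1.7992e+02 -1.0000e-02  1.5979e+02] F [ 0.3 -0.  -0.1] gap 85.4
togo tool mm [-425.9 -181.7    0.5] twist rad -0.3964
```

```bash
python3 -m crank '{"slide":[[-0.03,-0.013,0],[-0.042,-0.018,0],[-0.044,-0.019,0],[-0.044,-0.019,0],[-0.044,-0.019,0],[-0.044,-0.019,0],[-0.044,-0.019,0],[-0.044,-0.019,0]],"twist":[0,0,0,0,0,0,0,0]}' 0 100
python3 -m crank '{"slide":[[-0.044,-0.018,0],[-0.030,-0.012,0],[-0.016,-0.007,0],[0,0,0],[0,0,0],[0,0,0],[0,0,0],[0,0,0]],"twist":[0,0,0,-0.132,-0.132,-0.132,0,0]}'
python3 - <<'E'
from h import *
from bench import *
st=status.sense(); s=viewer.snapshot("wrist"); s["pose"]=(st["tool_pos"],st["tcp_rot"]); pickle.dump(s,open("w1.pkl","wb"))
cv2.imwrite("pics/w1.png",s["img"][:,:,::-1]); togo([544,245,230],182.5)
E
```

```text
time: 0.95
tool_pos: [473.5, 309.2, 231.1]
tcp_rot: [-180.0, -0.0, 159.8]
ft_force: [0.4, 0.3, 0.3]
finger_gap: 85.2
time: 1.75
tool_pos: [543.8, 245.5, 231.1]
tcp_rot: [180.0, -0.0, -177.7]
ft_force: [-0.2, -0.6, -0.9]
finger_gap: 85.2
t 1.8 pos [543.8 245.5 231.2] rpy [ 1.8000e+02 -2.0000e-02 -1.7771e+02] F [ 0.4 -0.7  0.4] gap 85.3
togo tool mm [-0.2 -0.5  1.2] twist rad -0.0036
```

View pics/w1.png

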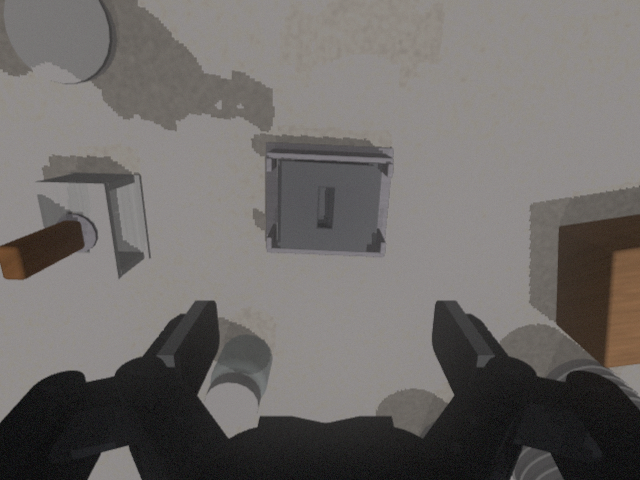

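The wrist view shows the rack slot at about (326,206), and the stand with the lifter at the left (80,232).

Run:
```python
from h import *
i=load("w1")["img"]; i=cv2.convertScaleAbs(i,alpha=2,beta=10)
crop("w1c.png",i,255,135,150,130,5)
```

```text
(no output)
```

View pics/w1c.png

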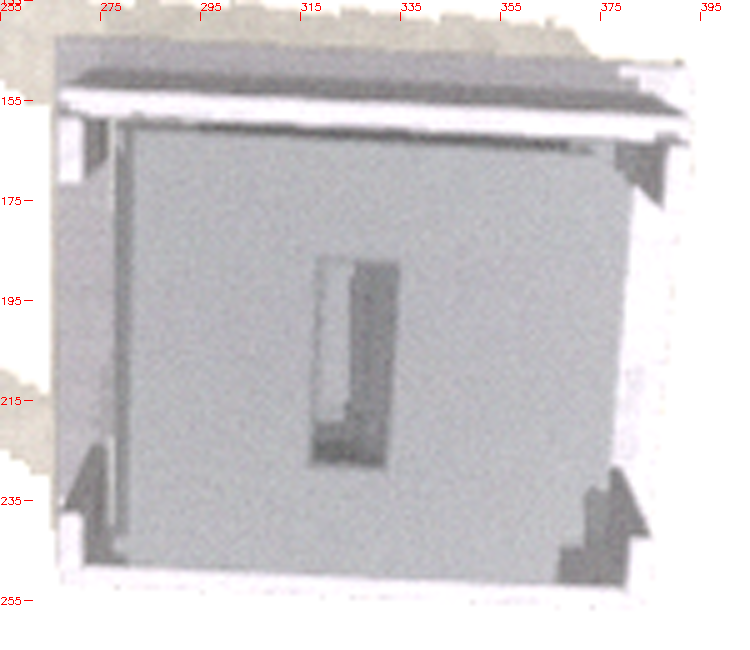

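Run:
```python
from h import *
s=load("w1"); W=cam(s,s["pose"])
for z in (52,):
  P=np.array([atz(W,u,z) for u in [(318.6,186),(335,187),(332.4,228.6),(317,228.2)]]); print(np.round(P,1),P.mean(0)); 
  print("long yaw",np.degrees(np.arctan2(*(P[2]+P[3]-P[0]-P[1])[[1,0]])), "w",np.linalg.norm(P[0]-P[1]),"l",np.linalg.norm(P[0]-P[3]))
  Q=np.array([atz(W,u,z) for u in [(281,160),(381.4,165),(376.6,251),(280.6,247.6)]]); print(np.round(Q,1),Q.mean(0))
print("mid edge y",atz(W,(325.3,205),44),"slot left y",atz(W,(317.8,207),52))
S=cam(load("scene0")); D=cam(load("side0"))
us=[(318.6,186),(335,187),(332.4,228.6),(317,228.2)]
sc=[(378.4,197),(381,194.6),(393.4,202.4),(390.6,205.2)]; sd=[(301.6,359.2),(301,364.5),(271,362),(273.4,354.6)]
for u,a,b in zip(us,sc,sd):
  print(tri([W,S],[u,a]),tri([W,D],[u,b]))
```

```text
[[524.5 238.7  52. ]
 [524.8 253.1  52. ]
 [562.9 252.6  52. ]
 [563.1 238.6  52. ]] [543.81171879 245.76194265  52.        ]
long yaw -0.44955328248889703 w 14.39642212910286 l 38.60035265787328
[[503.3 205.7  52. ]
 [504.1 292.1  52. ]
 [582.9 294.5  52. ]
 [583.1 205.7  52. ]] [543.34772171 249.49736393  52.        ]
mid edge y [543.11069978 245.35183267  44.        ] slot left y [543.35201623 238.66720096  52.        ]
(array([526.14977161, 239.54779509,  48.03314037]), [[0.9, 1.1], [-0.4, 0.0]]) (array([525.25727972, 238.63669354,  45.64907913]), [[-0.0, -0.4], [-0.2, -0.0]])
(array([524.97726613, 252.55600708,  46.60878508]), [[-0.8, -0.9], [0.3, -0.0]]) (array([523.38705648, 253.03885998,  52.20224207]), [[0.0, -1.5], [-0.7, -0.2]])
(array([562.99489198, 251.97834359,  49.16935955]), [[-0.7, -0.8], [0.3, -0.0]]) (array([562.24150278, 252.69715709,  48.32957269]), [[0.1, -1.8], [-0.8, -0.3]])
(array([564.27193761, 239.02764973,  49.58694715]), [[0.5, 0.5], [-0.2, 0.0]]) (array([563.05522676, 238.5639498 ,  46.55125198]), [[0.1, -1.7], [-0.8, -0.3]])
```

Run:
```python
from h import *
togo([572,25,215],183)
```

```text
t 1.8 pos [543.8 245.5 231.2] rpy [ 1.8000e+02 -2.0000e-02 -1.7771e+02] F [ 0.4 -0.7  0.4] gap 85.3
togo tool mm [ -19.3 -221.4   16.2] twist rad -0.0123
```

```bash
python3 -m crank '{"slide":[[-0.003,-0.030,0.002],[-0.004,-0.045,0.003],[-0.004,-0.045,0.004],[-0.004,-0.045,0.004],[-0.003,-0.036,0.003],[-0.001,-0.020,0],[0,0,0],[0,0,0]],"twist":[0,0,0,0,0,0,0,0]}'
python3 - <<'E'
from h import *
from bench import *
st=status.sense(); s=viewer.snapshot("wrist"); s["pose"]=(st["tool_pos"],st["tcp_rot"]); pickle.dump(s,open("w2.pkl","wb"))
cv2.imwrite("pics/w2.png",s["img"][:,:,::-1]); togo([572,25,215],183)
i=cv2.convertScaleAbs(s["img"],alpha=1.6,beta=10)
crop("w2c.png",i,250,150,150,130,5)
E
```

```text
time: 2.6
tool_pos: [572.6, 25.2, 215.3]
tcp_rot: [180.0, -0.0, -177.7]
ft_force: [-0.2, 0.4, 0.8]
finger_gap: 85.5
t 2.65 pos [572.6  25.9 215.4] rpy [ 179.97    0.   -177.59] F [-0.1 -0.2 -0.1] gap 85.6
togo tool mm [ 0.7 -0.9  0.4] twist rad -0.0103
```

View pics/w2.png

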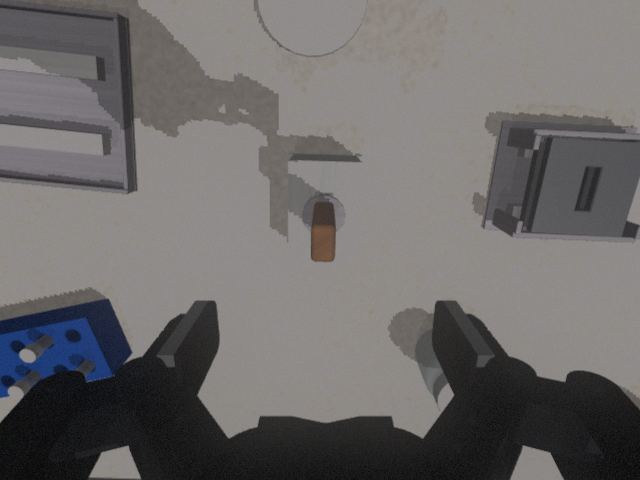

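View pics/w2c.png

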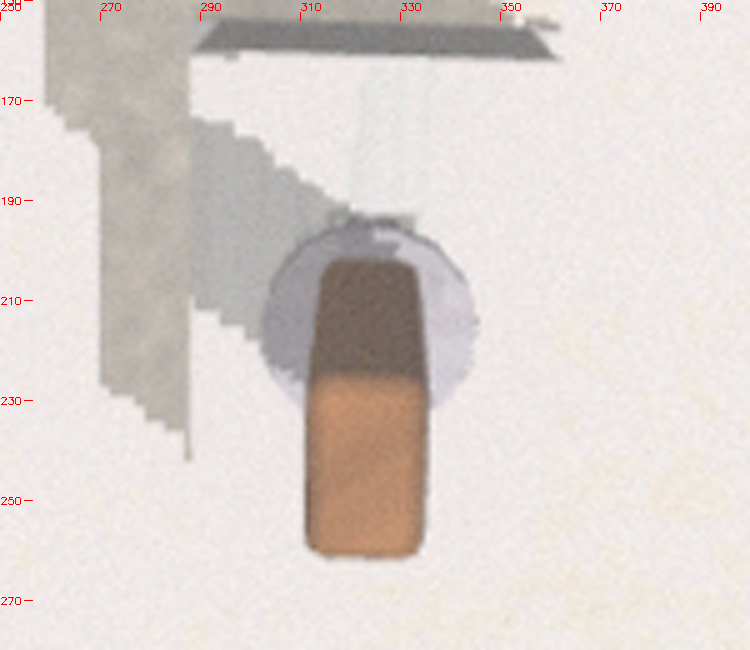

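Run:
```python
from h import *
s=load("w2"); W=cam(s,s["pose"]); print(s["pose"])
P=np.array([atz(W,u,132) for u in [(312.6,225),(335,225),(334.4,261),(311.4,261)]]); print(np.round(P,1),P.mean(0))
S=cam(load("scene0")); D=cam(load("side0"))
print("slot from w2",atz(W,(588,189),52))
print("stand corners (z56)",[np.round(atz(W,u,56),1) for u in [(288,160),(361.2,161.8)]])
for u,a,b in zip([(312.6,225),(335,225),(334.4,261),(311.4,261)],[(319.4,230),(323.4,226.6),(332,233.6),(327.4,237)],[(308,215.4),(309,220),(292.4,219.4),(294.4,214.2)]):
  print(tri([W,S],[u,a]),tri([W,D],[u,b]))
i=cv2.convertScaleAbs(s["img"],alpha=1.8,beta=10); crop("w2r.png",i,475,110,160,140,5)
```

```text
(array([572.63923723,  25.24316757, 215.3029705 ]), array([ 1.79971123e+02, -3.73483498e-03, -1.77676064e+02]))
[[561.3  16.5 132. ]
 [560.7  30.7 132. ]
 [585.2  31.6 132. ]
 [585.9  16.5 132. ]] [573.28165512  23.83291743 132.        ]
slot from w2 [543.86666518 243.59588304  52.        ]
stand corners (z56) [array([529.8,  -6.6,  56. ]), array([528.8,  52.3,  56. ])]
(array([562.76553555,  17.66428303, 129.94555005]), [[1.8, 1.4], [-0.5, 0.1]]) (array([561.96288502,  16.42973502, 128.20875077]), [[-0.0, -0.7], [-0.2, -0.1]])
(array([561.50040913,  30.8036636 , 129.17695321]), [[-0.1, -0.1], [0.0, -0.0]]) (array([558.87145586,  30.73344302, 128.7121593 ]), [[-0.0, -4.2], [-1.1, -0.4]])
(array([585.88771128,  31.0070954 , 129.2289243 ]), [[-1.0, -0.7], [0.3, -0.1]]) (array([584.85447247,  31.68072197, 127.58623371]), [[0.1, -3.0], [-0.8, -0.3]])
(array([586.71284026,  16.89215089, 130.61900904]), [[0.6, 0.5], [-0.2, 0.0]]) (array([585.14223376,  16.4007146 , 128.52643907]), [[0.1, -3.0], [-0.8, -0.3]])
```

View pics/w2r.png

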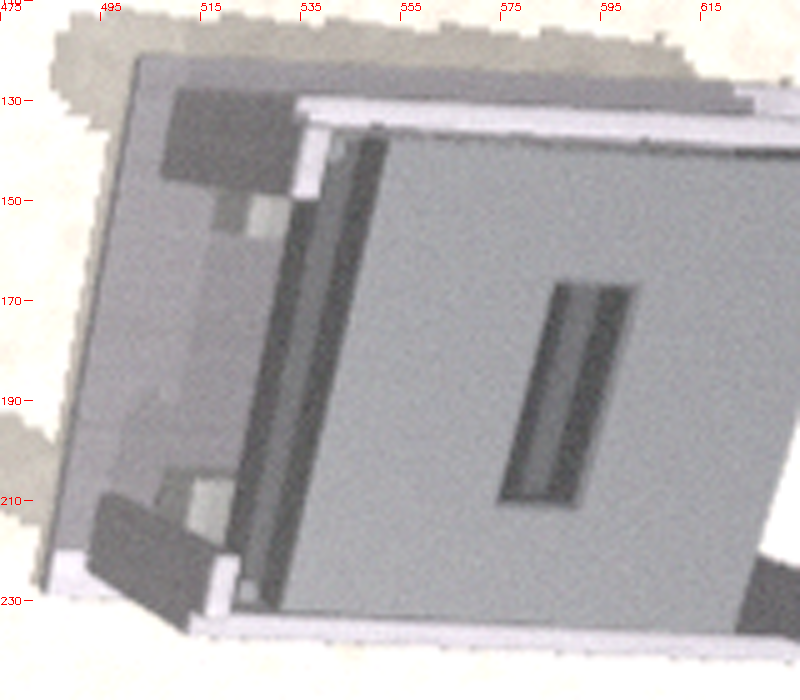

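The wrist shows the handle top centred at (323,243), giving about (573,24). From here the rack is at (588,189), which matches the earlier slot x of 544. Heights triangulate to about 128–130 against 132 expected, which is within calibration. Grasping next.

```bash
python3 -m crank '{"slide":[[0,-0.001,0.025],[0,-0.001,0.035],[0,0,0.035],[0,0,0.023],[0,0,0.012],[0,0,0.002],[0,0,0]],"twist":[0.024,0,0,0,0,0,0]}'
python3 - <<'E'
from h import *
togo([573,24,83],181)
E
```

```text
time: 3.35
tool_pos: [573.3, 23.8, 84.2]
tcp_rot: [180.0, 0.1, -178.9]
ft_force: [0.3, 0.0, 0.2]
finger_gap: 85.5
t 3.35 pos [573.3  23.8  84.2] rpy [ 1.8000e+02  6.0000e-02 -1.7886e+02] F [0.3 0.  0.2] gap 85.5
togo tool mm [0.3 0.2 1.2] twist rad 0.0024
```

```bash
python3 -m crank '{"slide":[[0,0,0],[0,0,0],[0,0,0],[0,0,0],[0,0,0],[0,0,0],[0,0,0]],"twist":[0,0,0,0,0,0,0]}' 1 90
python3 -c "
from h import *; togo([573,24,83],181)"
```

```text
time: 4.05
tool_pos: [573.1, 23.0, 83.8]
tcp_rot: [-180.0, 0.0, -178.9]
ft_force: [-1.0, 0.2, 4.3]
finger_gap: 15.1
t 4.05 pos [573.1  23.   83.8] rpy [-1.7999e+02  4.0000e-02 -1.7890e+02] F [-1.   0.2  4.3] gap 15.1
togo tool mm [0.  1.  0.8] twist rad 0.0017
```

```bash
python3 -m crank '{"slide":[[0,0,-0.004],[0,0,-0.012],[0,0,-0.022],[0,0,-0.025],[0,0,-0.025],[0,0,-0.015],[0,0,-0.005],[0,0,0]],"twist":[0,0,0,0,0,0,0,0]}'
python3 - <<'E'
from h import *
from bench import *
st=status.sense(); s=viewer.snapshot("wrist"); s["pose"]=(st["tool_pos"],st["tcp_rot"]); pickle.dump(s,open("w3.pkl","wb"))
d=viewer.snapshot("side"); pickle.dump(d,open("side1.pkl","wb"))
i=cv2.convertScaleAbs(s["img"],alpha=1.6,beta=10);crop("w3c.png",i,250,180,150,150,5); crop("d1c.png",d["img"],220,100,160,130,5); togo([544,245.7,192],179.7)
E
```

```text
time: 4.85
tool_pos: [573.1, 23.1, 191.9]
tcp_rot: [-180.0, 0.1, -178.9]
ft_force: [-0.5, 0.5, -1.1]
finger_gap: 14.7
t 4.95 pos [572.   23.1 189.9] rpy [ 1.7999e+02 -1.2000e-01 -1.7890e+02] F [-0.3 -0.2 -2.4] gap 15.2
togo tool mm [ 23.7 223.1  -2.1] twist rad 0.0244
```

View pics/w3c.png

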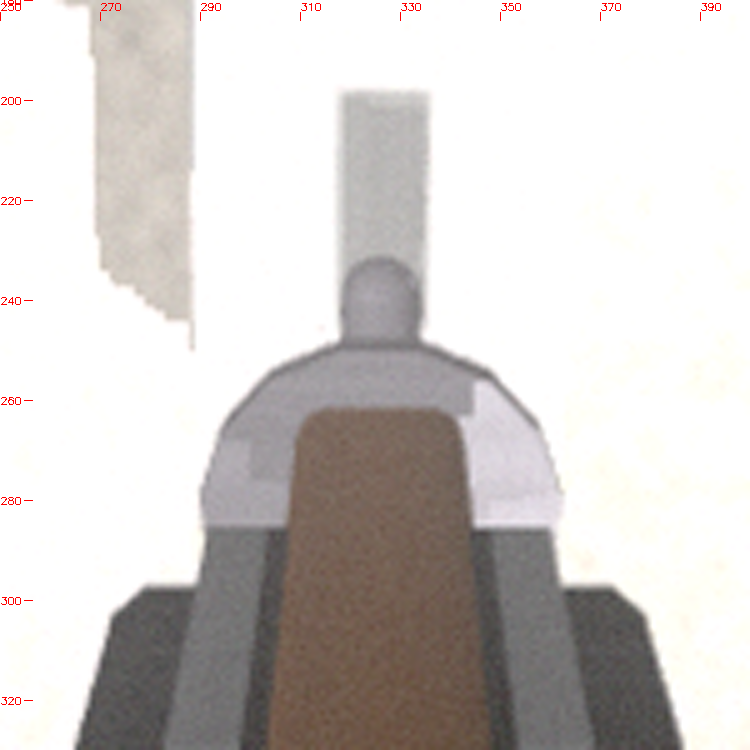

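View pics/d1c.png

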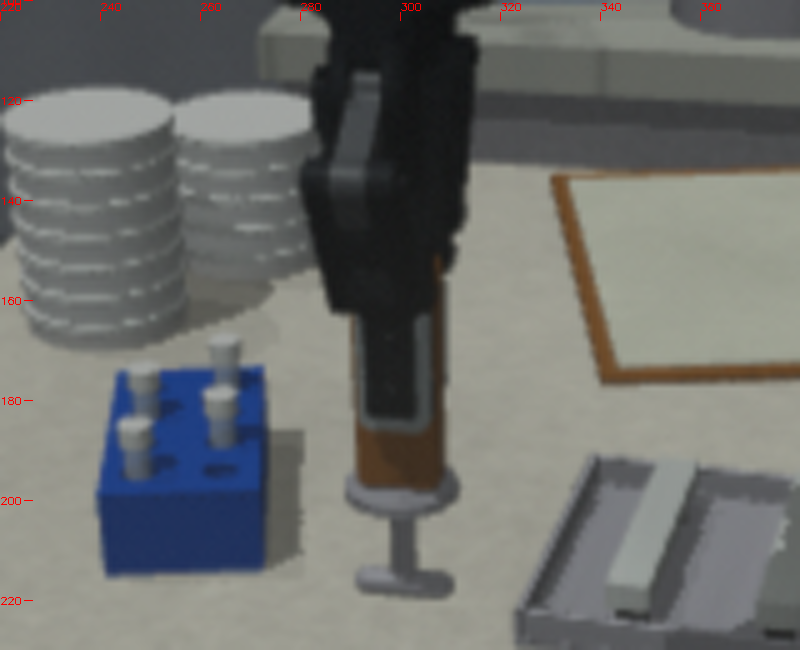

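```bash
python3 -m crank '{"slide":[[0.003,0.023,0],[0.005,0.045,0],[0.005,0.045,0],[0.005,0.045,0],[0.004,0.040,0],[0.002,0.020,0.010],[0,0.005,0.030],[0,0,0.015]],"twist":[0.024,0,0,0,0,0,0,0]}'
python3 -m crank '{"slide":[[0,0,0],[0,0,0]],"twist":[0,0]}'
python3 - <<'E'
from h import *
from bench import *
st=status.sense(); s=viewer.snapshot("wrist"); s["pose"]=(st["tool_pos"],st["tcp_rot"]); pickle.dump(s,open("w4.pkl","wb"))
i=cv2.convertScaleAbs(s["img"],alpha=2,beta=10);crop("w4c.png",i,240,170,160,130,5); togo([543.7,245.7,128],179.7)
E
```

```text
time: 5.75
tool_pos: [546.8, 246.6, 132.1]
tcp_rot: [-179.9, -0.3, 179.8]
ft_force: [-0.6, 0.0, -3.1]
finger_gap: 14.9
time: 5.95
tool_pos: [548.9, 245.2, 135.6]
tcp_rot: [-180.0, -0.1, 179.7]
ft_force: [1.5, -0.0, -1.4]
finger_gap: 15.0
t 6.0 pos [549.8 245.4 136.9] rpy [-1.8000e+02  2.0000e-02  1.7967e+02] F [ 0.5  0.3 -1.2] gap 14.9
togo tool mm [6.1 0.2 8.9] twist rad -0.0006
```

View pics/w4c.png

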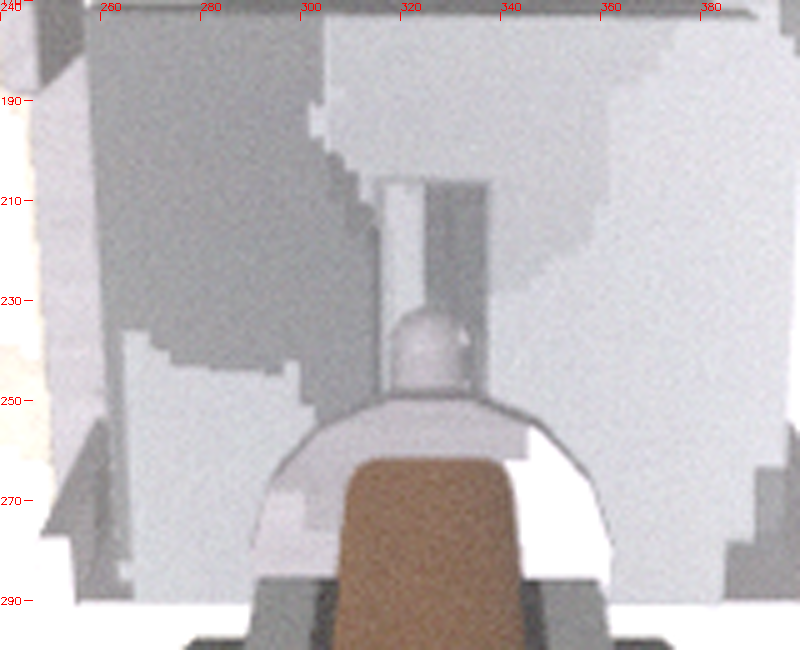

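Run:
```python
from h import *
from bench import status
s=load("w4"); st=status.sense(); W=cam(s,s["pose"])
print(s["pose"])
for u in [(316,206.2),(337.5,206.2),(316,245),(337.5,245)]: print(np.round(atz(W,u,52),1))
fz=s["pose"][0][2]-63.8
print("foot",[np.round(atz(W,u,fz+4.5),1) for u in [(318,240),(334.2,240),(326,231.5)]])
S=cam(load("w3"),load("w3")["pose"]); print("foot tip w3",[np.round(atz(S,u,load("w3")["pose"][0][2]-59.3)-load("w3")["pose"][0],1) for u in [(318,240),(334,240),(326,231.3)]])
togo([0,0,0])
```

```text
(array([548.88460386, 245.209296  , 135.64220254]), array([-1.79951899e+02, -1.05055362e-01,  1.79674897e+02]))
[524.9 239.2  52. ]
[525.  252.7  52. ]
[550.6 238.9  52. ]
[550.7 252.8  52. ]
foot [array([539.1, 240.8,  76.3]), array([539.2, 250.1,  76.3]), array([534. , 245.4,  76.3])]
foot tip w3 [array([ -9.5,  -4.6, -59.3]), array([ -9.7,   4.6, -59.3]), array([-14.8,  -0.1, -59.3])]
t 6.0 pos [549.8 245.4 136.9] rpy [-1.8000e+02  2.0000e-02  1.7967e+02] F [ 0.5  0.3 -1.2] gap 14.9
togo tool mm [ 548.3 -248.6  136.9] twist rad None
```

```bash
python3 -m crank '{"slide":[[0.003,0,0],[0.0032,0.0003,0.004],[0,0,0.008],[0,0,0.006],[0,0,0],[0,0,0]],"twist":[0,0,0,0,0,0]}'
python3 - <<'E'
from h import *
from bench import *
st=status.sense(); s=viewer.snapshot("wrist"); s["pose"]=(st["tool_pos"],st["tcp_rot"]); pickle.dump(s,open("w5.pkl","wb"))
i=cv2.convertScaleAbs(s["img"],alpha=2,beta=10);crop("w5c.png",i,260,180,130,100,6); togo([543.2,245.7,112],179.7)
E
```

```text
time: 6.6
tool_pos: [542.8, 246.3, 117.8]
tcp_rot: [-180.0, -0.1, 179.7]
ft_force: [0.2, -0.1, -1.6]
finger_gap: 15.4
t 6.65 pos [543.1 246.5 118.2] rpy [-1.7999e+02 -1.0000e-02  1.7972e+02] F [ 0.3 -0.6 -1.8] gap 15.0
togo tool mm [-0.1 -0.8  6.2] twist rad 0.0004
```

View pics/w5c.png

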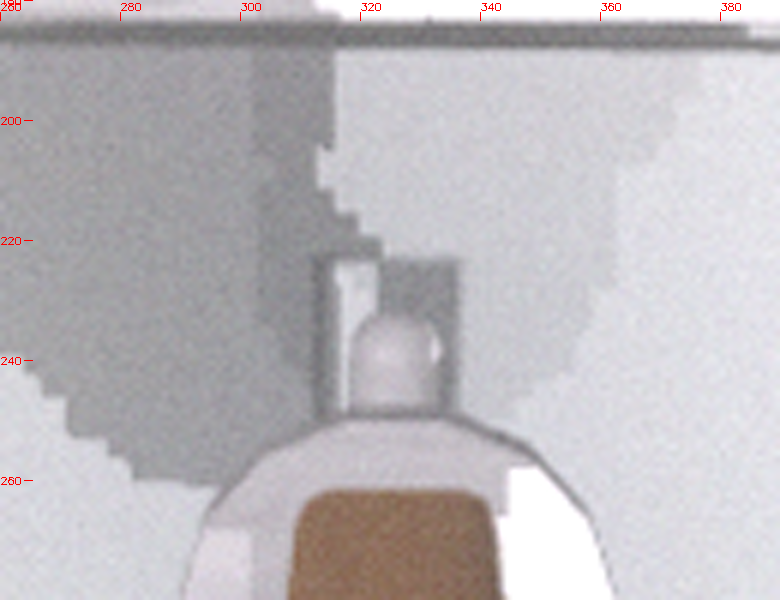

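Run:
```python
from h import *
s=load("w5"); W=cam(s,s["pose"]); p=s["pose"][0]
print(p,atz(W,(312.5,222.5),52),atz(W,(336.5,222.5),52),"tip",atz(W,(326,231.8),p[2]-59.3),"foot y",atz(W,(318.5,240),p[2]-59.3),atz(W,(333.2,240),p[2]-59.3))
```

```text
[542.76806106 246.33407474 117.75436803] [524.41109392 238.68480922  52.        ] [524.46917926 252.70419003  52.        ] tip [528.13603207 246.54364642  58.45436803] foot y [533.04842164 242.21793808  58.45436803] [533.08352502 250.66296616  58.45436803]
```

```bash
python3 -m crank '{"slide":[[0.0005,-0.0007,0],[0,0,0.003],[0,0,0.003],[0,0,0.001],[0,0,0],[0,0,0]],"twist":[0,0,0,0,0,0]}'
python3 - <<'E'
from h import *
togo([542.7,245.7,107.8],179.7)
E
```

```text
time: 7.25
tool_pos: [542.6, 245.8, 111.3]
tcp_rot: [-180.0, -0.0, 179.7]
ft_force: [1.2, 0.7, -1.8]
finger_gap: 14.6
t 7.25 pos [542.6 245.8 111.3] rpy [-180.     -0.    179.73] F [ 1.2  0.7 -1.8] gap 14.6
togo tool mm [-0.1 -0.1  3.5] twist rad 0.0005
```

```bash
python3 -m crank '{"slide":[[0,0,0.002],[0,0.001,0],[0,0.002,0],[0,0.002,0],[0,0.0017,0],[0,0,0],[0,0,0]],"twist":[0,0,0,0,0,0,0]}'
python3 - <<'E'
from h import *
togo([542.7,252.4,107.8],179.7)
E
```

```text
time: 7.95
tool_pos: [542.6, 252.6, 109.3]
tcp_rot: [180.0, 0.0, 179.7]
ft_force: [-1.2, 0.3, -1.4]
finger_gap: 14.9
t 7.95 pos [542.6 252.6 109.3] rpy [180.     0.   179.74] F [-1.2  0.3 -1.4] gap 14.9
togo tool mm [-0.1 -0.2  1.5] twist rad 0.0007
```

```bash
python3 -m crank '{"slide":[[0,0,0.001],[0,0,0.0015],[0,0,0.0015],[0,0,0.001],[0,0,0],[0,0,0]],"twist":[0,0,0,0,0,0]}'
python3 - <<'E'
from h import *
from bench import *
togo([542.7,252.4,103.8],179.7)
st=status.sense(); s=viewer.snapshot("wrist"); s["pose"]=(st["tool_pos"],st["tcp_rot"]); pickle.dump(s,open("w6.pkl","wb"))
i=cv2.convertScaleAbs(s["img"],alpha=2,beta=10);crop("w6c.png",i,260,180,130,100,6)
E
```

```text
time: 8.55
tool_pos: [542.7, 252.5, 104.6]
tcp_rot: [180.0, 0.0, 179.7]
ft_force: [-0.9, -0.7, 2.2]
finger_gap: 14.9
t 8.55 pos [542.7 252.5 104.6] rpy [1.8000e+02 2.0000e-02 1.7972e+02] F [-0.9 -0.7  2.2] gap 14.9
togo tool mm [ 0.  -0.1  0.8] twist rad 0.0004
```

View pics/w6c.png

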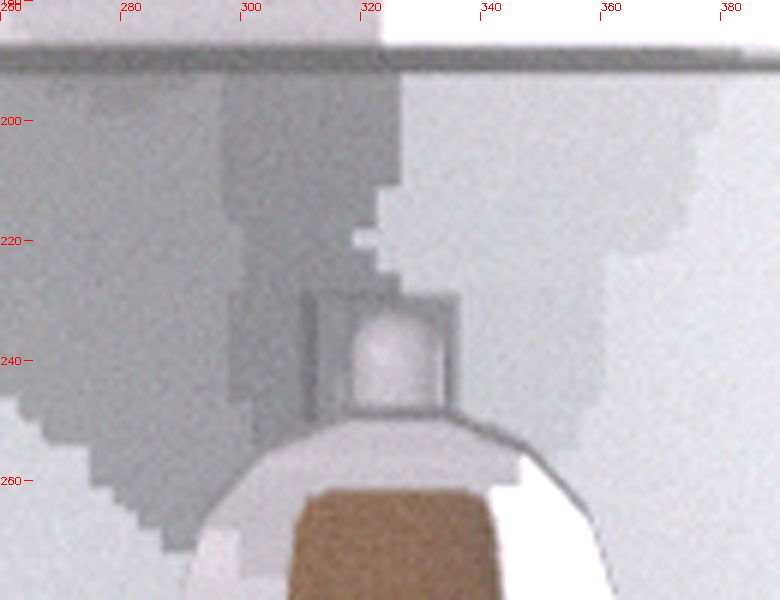

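```bash
python3 -m crank '{"slide":[[0,0,0.001],[0,0,0.001],[0,0,0]],"twist":[0,0,0]}'
python3 -c "
from h import *; togo([542.7,252.4,101.8],179.7)"
```

```text
time: 8.9
tool_pos: [542.8, 252.5, 102.8]
tcp_rot: [180.0, 0.0, 179.7]
ft_force: [-2.6, -1.4, 6.0]
finger_gap: 15.0
t 8.9 pos [542.8 252.5 102.8] rpy [1.7999e+02 3.0000e-02 1.7973e+02] F [-2.6 -1.4  6. ] gap 15.0
togo tool mm [ 0.1 -0.1  1. ] twist rad 0.0005
```

```bash
python3 -m crank '{"slide":[[0,0,-0.003],[0.0005,-0.0015,0],[0,0,0.001],[0,0,0.001],[0,0,0.001],[0,0,0]],"twist":[0,0,0,0,0,0]}'
python3 - <<'E'
from h import *
from bench import *
togo([542.7,252.4,103.8],179.7)
st=status.sense(); s=viewer.snapshot("wrist"); s["pose"]=(st["tool_pos"],st["tcp_rot"]); pickle.dump(s,open("w7.pkl","wb"))
i=cv2.convertScaleAbs(s["img"],alpha=2.3,beta=10);crop("w7c.png",i,290,210,70,60,10)
E
```

```text
time: 9.5
tool_pos: [542.4, 251.1, 102.7]
tcp_rot: [180.0, 0.0, 179.7]
ft_force: [-1.4, -0.3, 6.5]
finger_gap: 15.3
t 9.5 pos [542.4 251.1 102.7] rpy [1.7999e+02 4.0000e-02 1.7973e+02] F [-1.4 -0.3  6.5] gap 15.3
togo tool mm [-0.3  1.3 -1.1] twist rad 0.0004
```

View pics/w7c.png

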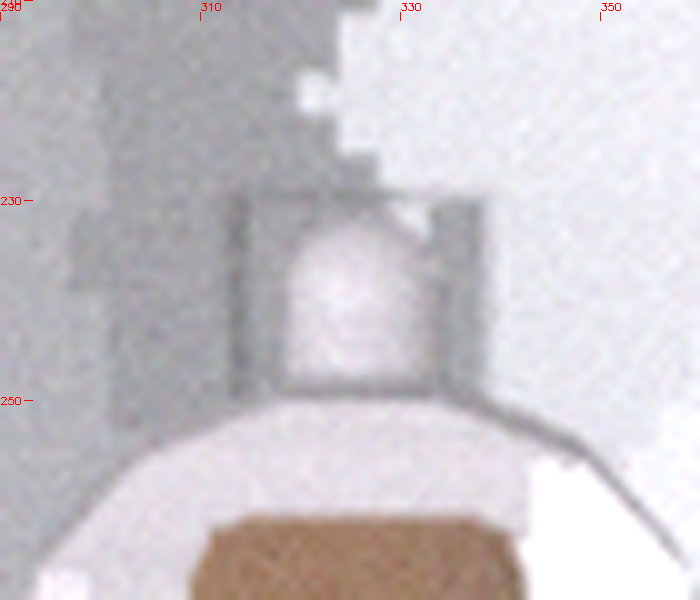

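Run:
```python
from h import *
s=load("w2"); W=cam(s,s["pose"])
print("stand shadow edge ground",atz(W,(270,205),0),"stand edge top",atz(W,(288,200),56), "shadow end corner",atz(W,(287,236.5),0))
s=load("w1"); W=cam(s,s["pose"])
for u,z in [((276.3,205),44),((276.3,205),36),((278.6,205),44),((278.6,205),36),((281,205),52)]: print(u,z,np.round(atz(W,u,z),1))
for c in (220,300,320,325.4,333): print(c, np.round(atz(W,(c,205),44),1))
i=load("w1")["img"].astype(int)
print(i[200:206,272:284].mean((0,2)).round()); print(i[200:206,314:338].mean((0,2)).round()); print(i[200:206,370:392].mean((0,2)).round())
print("col", i[180:235,321:324].mean((1,2)).round())
print("colR", i[180:235,328:331].mean((1,2)).round())
```

```text
stand shadow edge ground [580.83699854 -29.2101689    0.        ] stand edge top [562.63164654  -6.28239682  56.        ] shadow end corner [612.93044976 -12.06991129   0.        ]
(276.3, 205) 44 [544.9 200.7  44. ]
(276.3, 205) 36 [546.8 199.7  36. ]
(278.6, 205) 44 [544.8 202.8  44. ]
(278.6, 205) 36 [546.7 201.9  36. ]
(281, 205) 52 [542.9 205.9  52. ]
220 [547.  149.4  44. ]
300 [544.  222.3  44. ]
320 [543.3 240.5  44. ]
325.4 [543.1 245.4  44. ]
333 [542.8 252.4  44. ]
[88. 90. 90. 90. 89. 84. 69. 70. 73. 82. 87. 87.]
[87. 88. 87. 82. 75. 84. 86. 88. 88. 88. 83. 66. 66. 64. 62. 64. 65. 65.
 66. 68. 81. 88. 88. 88.]
[ 91.  92.  91.  92.  92.  92.  92.  91.  97. 113. 125. 125. 126. 126.
 126. 126. 127. 125. 121. 139. 139. 138.]
col [89. 88. 87. 89. 88. 88. 81. 81. 85. 87. 87. 88. 89. 88. 89. 88. 87. 87.
 87. 87. 88. 86. 89. 89. 88. 87. 87. 87. 90. 87. 87. 89. 88. 86. 88. 85.
 80. 81. 83. 69. 61. 62. 61. 52. 51. 51. 49. 61. 76. 86. 89. 89. 89. 90.
 88.]
colR [89. 87. 90. 88. 87. 86. 84. 74. 67. 63. 65. 64. 63. 64. 61. 62. 64. 62.
 65. 63. 64. 64. 62. 65. 65. 63. 64. 64. 63. 65. 66. 65. 65. 66. 64. 66.
 67. 63. 65. 65. 68. 66. 63. 63. 61. 59. 55. 54. 68. 84. 89. 87. 88. 89.
 90.]
```

Run:
```python
from h import *
d=load("side0")["img"]; crop("d_r2.png",cv2.convertScaleAbs(d,alpha=1.9,beta=5),235,325,95,75,8)
i=load("w2")["img"]; crop("w2r2.png",cv2.convertScaleAbs(i,alpha=2.2,beta=5),515,140,100,75,8)
```

```text
(no output)
```

View pics/d_r2.png

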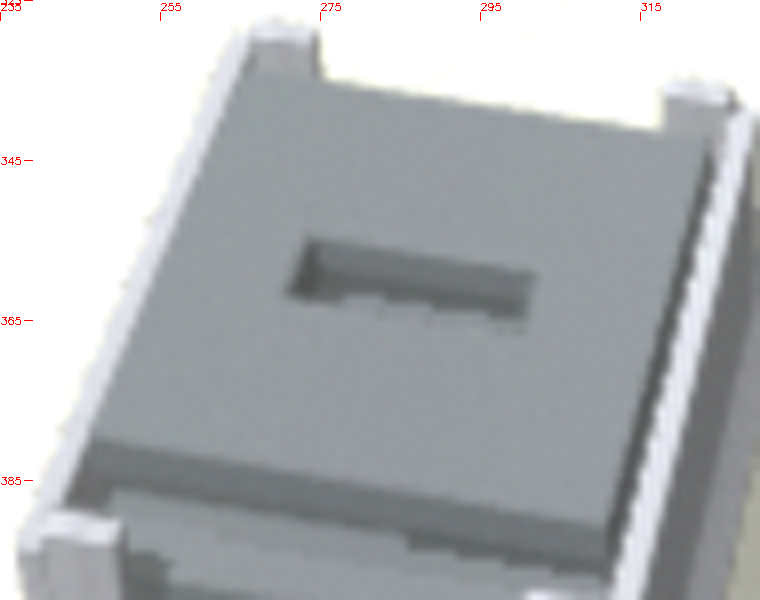

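View pics/w2r2.png

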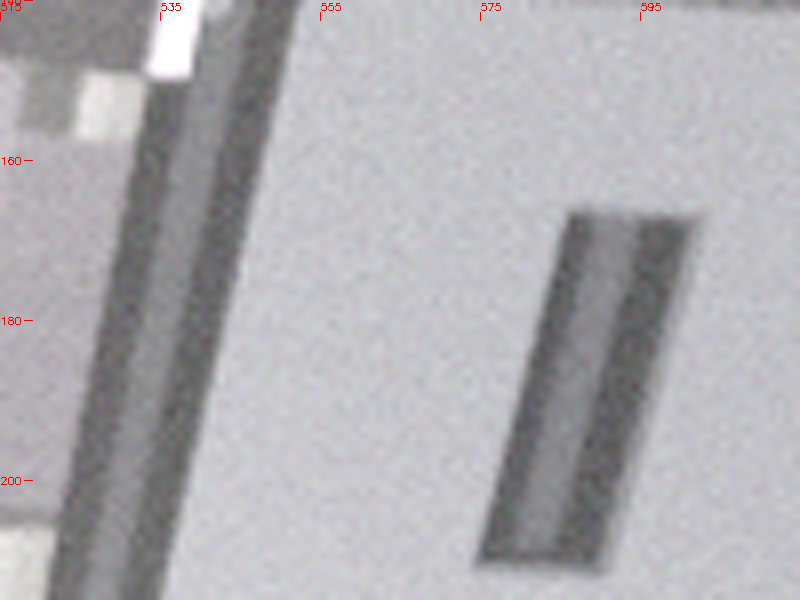

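Run:
```python
from h import *
D=cam(load("side0")); s=load("w2"); W=cam(s,s["pose"])
c=245.7
dz=-4
for n,m,b in (("H1 mid+7",7,-7),("H2 mid-7",-7,7)):
  print(n)
  for nm,y,z in [("top up",40,52),("top lo",40,44),("mid up",m+40,44),("mid lo",m+40,36),("bot up",b+40,36),("bot lo",b+40,28)]:
    print("  side +y",nm,np.round(proj(D,(544,c+y,z+dz)),1), end=";")
  print()
  for nm,y,z in [("top up",-40,52),("top lo",-40,44),("mid up",m-40,44),("mid lo",m-40,36),("bot up",b-40,36),("bot lo",b-40,28)]:
    print("  w2 -y",nm,np.round(proj(W,(544,c-2+y,z)),1), end=";")
  print()
d=load("side0")["img"].astype(int); print(d[372:420,279:283].mean((1,2)).round())
i=load("w2")["img"].astype(int); print(i[187:192,515:560].mean((0,2)).round()); print(i[187:192,575:602].mean((0,2)).round())
for nm,y,z in [("T-",-6.5,52),("T+",6.5,52),("T+lo",6.5,44),("M-+7 up",.5,44),("M+ +7 up",13.5,44)]: print(nm,np.round(proj(W,(544,c-2+y,z)),1))
```

```text
H1 mid+7
  side +y top up [277.4 385. ];  side +y top lo [277.8 389.5];  side +y mid up [276.2 394.2];  side +y mid lo [276.6 398.7];  side +y bot up [279.6 389.3];  side +y bot lo [279.9 393.6];
  w2 -y top up [540.6 187.2];  w2 -y top lo [535.4 185.5];  w2 -y mid up [543.5 185.9];  w2 -y mid lo [538.4 184.2];  w2 -y bot up [522.5 183.6];  w2 -y bot lo [517.9 182. ];
H2 mid-7
  side +y top up [277.4 385. ];  side +y top lo [277.8 389.5];  side +y mid up [279.3 384.9];  side +y mid lo [279.6 389.3];  side +y bot up [276.6 398.7];  side +y bot lo [276.9 403. ];
  w2 -y top up [540.6 187.2];  w2 -y top lo [535.4 185.5];  w2 -y mid up [527.3 185.2];  w2 -y mid lo [522.5 183.6];  w2 -y bot up [538.4 184.2];  w2 -y bot lo [533.4 182.7];
[ 80.  79.  79.  79.  80.  80.  79.  80.  79.  79.  80.  80.  78.  71.
  61.  58.  58.  57.  55.  65.  73.  74.  74.  75.  79.  80.  80.  80.
  79.  74.  62.  59.  59.  61.  68.  70.  71.  71.  77.  94. 108. 109.
 110. 109. 110. 110. 111. 114.]
[79. 79. 80. 80. 79. 79. 79. 80. 80. 78. 67. 49. 49. 47. 49. 53. 61. 61.
 63. 62. 53. 46. 46. 46. 46. 60. 81. 90. 88. 90. 90. 90. 89. 90. 90. 91.
 90. 89. 90. 90. 90. 89. 88. 89. 89.]
[87. 89. 88. 86. 76. 51. 44. 45. 51. 57. 59. 61. 61. 56. 51. 43. 43. 42.
 42. 45. 57. 69. 78. 87. 86. 85. 87.]
T- [580.4 188.8]
T+ [595.8 189.5]
T+lo [589.2 187.7]
M-+7 up [582.3 187.4]
M+ +7 up [597.3 188.1]
```

Comparing predicted edges with both views, the middle plate is shoved to -y by about 6 mm and the bottom one to +y by about 8 mm. My first guess had the order reversed, and all I met was gentle contact. I'm raising the foot a little and searching toward -y.

```bash
python3 -m crank '{"slide":[[0,0,-0.004],[0,-0.001,-0.0025],[0,-0.003,0],[0,-0.003,0],[0,-0.003,0],[0,-0.0014,0],[0,0,0],[0,0,0]],"twist":[0,0,0,0,0,0,0,0]}'
python3 -c "
from h import *; togo([542.6,239.7,107.8],179.7)"
python3 -m crank '{"slide":[[0,0,0.001],[0,0,0.0015],[0,0,0.0015],[0,0,0.001],[0,0,0],[0,0,0]],"twist":[0,0,0,0,0,0]}'
python3 - <<'E'
from h import *
from bench import *
togo([542.6,239.7,103.8],179.7)
st=status.sense(); s=viewer.snapshot("wrist"); s["pose"]=(st["tool_pos"],st["tcp_rot"]); pickle.dump(s,open("w8.pkl","wb"))
i=cv2.convertScaleAbs(s["img"],alpha=2.3,beta=10);crop("w8c.png",i,290,210,70,60,10)
E
```

```text
time: 10.35
tool_pos: [542.0, 239.4, 108.7]
tcp_rot: [-180.0, -0.0, 179.7]
ft_force: [-0.0, 0.6, -1.9]
finger_gap: 15.3
t 10.35 pos [542.  239.4 108.7] rpy [-1.8000e+02 -1.0000e-02  1.7971e+02] F [-0.   0.6 -1.9] gap 15.3
togo tool mm [-0.6  0.3  0.9] twist rad 0.0002
time: 10.95
tool_pos: [542.0, 239.6, 103.7]
tcp_rot: [-180.0, -0.0, 179.7]
ft_force: [-0.3, -0.6, -1.7]
finger_gap: 15.2
t 10.95 pos [542.  239.6 103.7] rpy [-180.     -0.    179.73] F [-0.3 -0.6 -1.7] gap 15.2
togo tool mm [-0.6  0.1 -0.1] twist rad 0.0005
```

View pics/w8c.png

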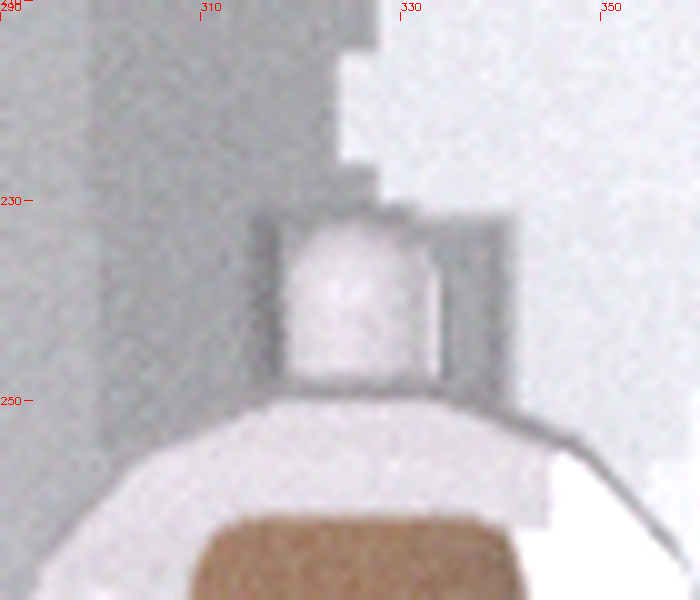

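No contact force, so the foot is in the middle plate's slot. I'm going slightly deeper, then +y to find the bottom slot.

```bash
python3 -m crank '{"slide":[[0,0,0.0012],[0,0,0.0012],[0,0,0],[0,0,0]],"twist":[0,0,0,0]}'
python3 -m crank '{"slide":[[0,0.0015,0],[0,0.0025,0],[0,0.0025,0],[0,0.0025,0],[0,0.0025,0],[0,0.002,0],[0,0,0],[0,0,0]],"twist":[0,0,0,0,0,0,0,0]}'
python3 -c "
from h import *; togo([542.6,253.3,97],179.7)"
```

```text
time: 11.4
tool_pos: [542.0, 239.6, 101.3]
tcp_rot: [-180.0, -0.0, 179.7]
ft_force: [-0.6, -0.5, -2.0]
finger_gap: 14.8
time: 12.2
tool_pos: [542.1, 253.2, 101.4]
tcp_rot: [180.0, -0.0, 179.7]
ft_force: [0.4, -0.3, -1.5]
finger_gap: 15.1
t 12.2 pos [542.1 253.2 101.4] rpy [179.99  -0.   179.73] F [ 0.4 -0.3 -1.5] gap 15.1
togo tool mm [-0.5  0.1  4.4] twist rad 0.0006
```

Now press down gently.

```bash
python3 -m crank '{"slide":[[0,0,0.001],[0,0,0.0015],[0,0,0.0015],[0,0,0.001],[0,0,0],[0,0,0]],"twist":[0,0,0,0,0,0]}'
python3 -c "
from h import *; togo([542.6,253.3,97],179.7)"
```

```text
time: 12.8
tool_pos: [542.1, 253.1, 96.4]
tcp_rot: [-180.0, -0.0, 179.7]
ft_force: [-0.4, 0.4, -2.1]
finger_gap: 14.8
t 12.8 pos [542.1 253.1  96.4] rpy [-180.     -0.    179.72] F [-0.4  0.4 -2.1] gap 14.8
togo tool mm [-0.5  0.2 -0.6] twist rad 0.0004
```

```bash
python3 -m crank '{"slide":[[0,0,0.003],[0,0,0.004],[0,0,0.004],[0,0,0.002],[0,0,0.001],[0,0,0],[0,0,0]],"twist":[0,0,0,0,0,0,0]}'
python3 -c "
from h import *; togo([542.6,253.3,80.5],179.7)"
```

```text
time: 13.5
tool_pos: [542.1, 253.0, 82.4]
tcp_rot: [-180.0, -0.0, 179.7]
ft_force: [-0.6, -0.1, -1.1]
finger_gap: 15.0
t 13.5 pos [542.1 253.   82.4] rpy [-179.99   -0.    179.73] F [-0.6 -0.1 -1.1] gap 15.0
togo tool mm [-0.5  0.3  1.9] twist rad 0.0005
```

Free all the way. I'll seat the collar by feel, then drag the stack toward the middle.

```bash
python3 -m crank '{"slide":[[0,0,0.001],[0,0,0.001],[0,0,0.001],[0,0,0],[0,0,0]],"twist":[0,0,0,0,0]}'
python3 -c "
from h import *; togo([542.6,253.3,80.5],179.7)"
```

```text
time: 14.0
tool_pos: [542.1, 253.1, 79.3]
tcp_rot: [-180.0, -0.0, 179.7]
ft_force: [0.1, 0.7, -1.8]
finger_gap: 15.2
t 14.0 pos [542.1 253.1  79.3] rpy [-1.8000e+02 -1.0000e-02  1.7972e+02] F [ 0.1  0.7 -1.8] gap 15.2
togo tool mm [-0.5  0.2 -1.2] twist rad 0.0004
```

```bash
python3 -m crank '{"slide":[[0,0,0.001],[0,0,0.001],[0,0,0],[0,0,0]],"twist":[0,0,0,0]}'
python3 -c "
from h import *; togo([542.6,253.3,80.5],179.7)"
```

```text
time: 14.4
tool_pos: [542.2, 253.1, 77.6]
tcp_rot: [180.0, 0.0, 179.7]
ft_force: [-1.1, 0.1, -0.3]
finger_gap: 15.5
t 14.4 pos [542.2 253.1  77.6] rpy [1.7999e+02 2.0000e-02 1.7973e+02] F [-1.1  0.1 -0.3] gap 15.5
togo tool mm [-0.3  0.2 -2.9] twist rad 0.0005
```

Contact at about 78, with 1.5 N on the stack. Raise 1.3 mm, then drag the stack central.

```bash
python3 -m crank '{"slide":[[0,0,-0.0015],[0,-0.001,0],[0,-0.0025,0],[0,-0.003,0],[0,-0.0025,0],[0,-0.0005,0],[0,0,0],[0,0,0]],"twist":[0,0,0,0,0,0,0,0]}'
python3 - <<'E'
from h import *
from bench import *
togo([542.6,243.5,79.5],89.7)
st=status.sense(); s=viewer.snapshot("wrist"); s["pose"]=(st["tool_pos"],st["tcp_rot"]); pickle.dump(s,open("w9.pkl","wb"))
d=viewer.snapshot("side"); crop("d9.png",cv2.convertScaleAbs(d["img"],alpha=1.5,beta=5),220,290,130,140,4)
i=cv2.convertScaleAbs(s["img"],alpha=1.5,beta=10);cv2.imwrite("pics/w9.png",i[:,:,::-1])
E
```

```text
time: 15.2
tool_pos: [542.0, 243.4, 78.8]
tcp_rot: [-180.0, -0.0, 179.7]
ft_force: [-0.1, -0.6, -1.5]
finger_gap: 15.0
t 15.2 pos [542.  243.4  78.8] rpy [-1.7998e+02 -1.0000e-02  1.7972e+02] F [-0.1 -0.6 -1.5] gap 15.0
togo tool mm [-0.6  0.1 -0.7] twist rad 1.5711
```

View pics/d9.png

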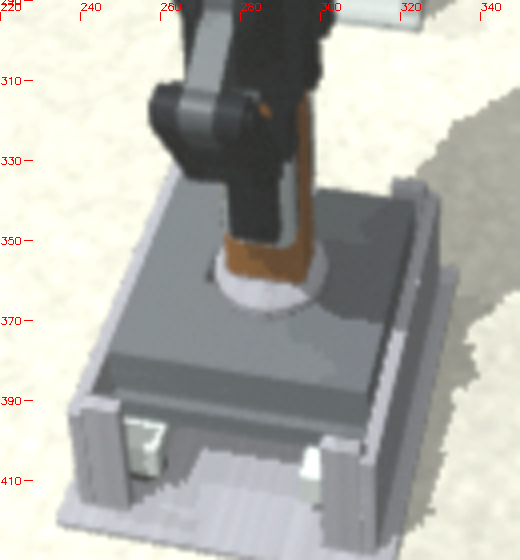

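View pics/w9.png

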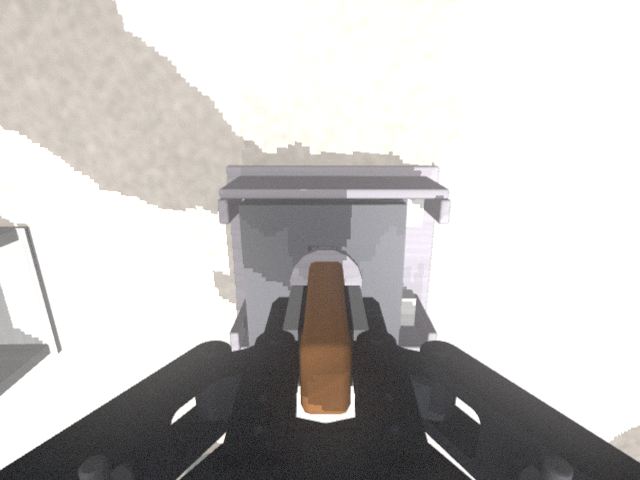

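```bash
python3 -m crank '{"slide":[[0,0.0005,-0.0008],[0,0,0],[0,0,0],[0,0,0],[0,0,0],[0,0,0],[0,0,0]],"twist":[0,0.08,0.14,0.14,0.14,0.14,0.14]}'
python3 -m crank '{"slide":[[0,0,0],[0,0,0],[0,0,0],[0,0,0],[0,0,0],[0,0,0],[0,0,0]],"twist":[0.14,0.14,0.14,0.14,0.14,0.09,0]}'
python3 - <<'E'
from h import *
from bench import *
togo([542.6,243.5,79.5],89.7); print(status.sense()["wrist_torque"],status.sense()["joint_pos"])
st=status.sense(); s=viewer.snapshot("wrist"); s["pose"]=(st["tool_pos"],st["tcp_rot"]); pickle.dump(s,open("w10.pkl","wb"))
d=viewer.snapshot("side"); crop("d10.png",cv2.convertScaleAbs(d["img"],alpha=1.5,beta=5),220,290,130,140,4)
i=cv2.convertScaleAbs(s["img"],alpha=1.5,beta=10);cv2.imwrite("pics/w10.png",i[:,:,::-1])
E
```

```text
time: 16.0
tool_pos: [542.0, 244.1, 79.7]
tcp_rot: [-180.0, 0.0, 134.7]
ft_force: [-0.4, -0.2, -1.2]
finger_gap: 15.2
time: 16.7
tool_pos: [542.2, 244.4, 79.9]
tcp_rot: [180.0, -0.0, 89.7]
ft_force: [0.2, 0.4, -2.0]
finger_gap: 14.8
t 16.7 pos [542.2 244.4  79.9] rpy [ 1.7998e+02 -2.0000e-02  8.9700e+01] F [ 0.2  0.4 -2. ] gap 14.8
togo tool mm [-0.9  0.4  0.4] twist rad 0.0
[ 0.19993137 -0.06981727  0.01975815] [1.93141311e+01 1.35202844e+01 9.47860920e+01 1.19589483e-02
 7.16664605e+01 1.96092986e+01]
```

View pics/d10.png

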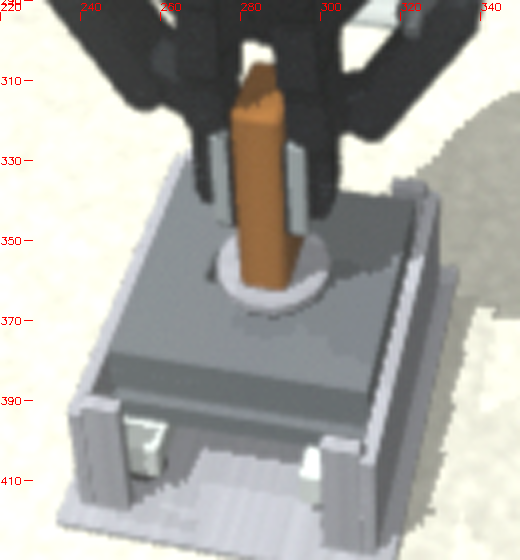

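View pics/w10.png

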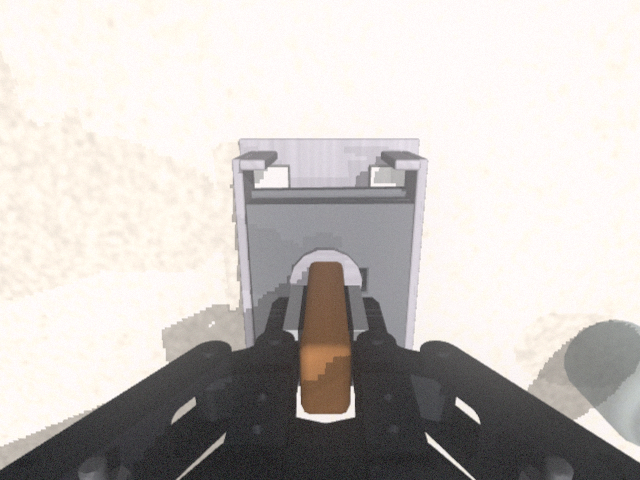

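```bash
python3 -m crank '{"slide":[[0,0.001,0],[0,0,-0.0015],[0,0,-0.002],[0,0,-0.002],[0,0,-0.004],[0,0,-0.008],[0,0,-0.012],[0,0,-0.015]],"twist":[0,0,0,0,0,0,0,0]}'
python3 - <<'E'
from h import *
from bench import *
togo([542.6,243.5,79.5],89.7)
d=viewer.snapshot("side"); crop("d11.png",cv2.convertScaleAbs(d["img"],alpha=1.5,beta=5),210,270,150,150,4)
E
```

```text
time: 17.6
tool_pos: [542.9, 244.0, 125.2]
tcp_rot: [-180.0, 0.0, 89.8]
ft_force: [0.2, -0.5, -3.1]
finger_gap: 15.1
t 17.6 pos [542.9 244.  125.2] rpy [-1.7998e+02  1.0000e-02  8.9770e+01] F [ 0.2 -0.5 -3.1] gap 15.1
togo tool mm [-0.5 -0.3 45.7] twist rad 0.0013
```

View pics/d11.png

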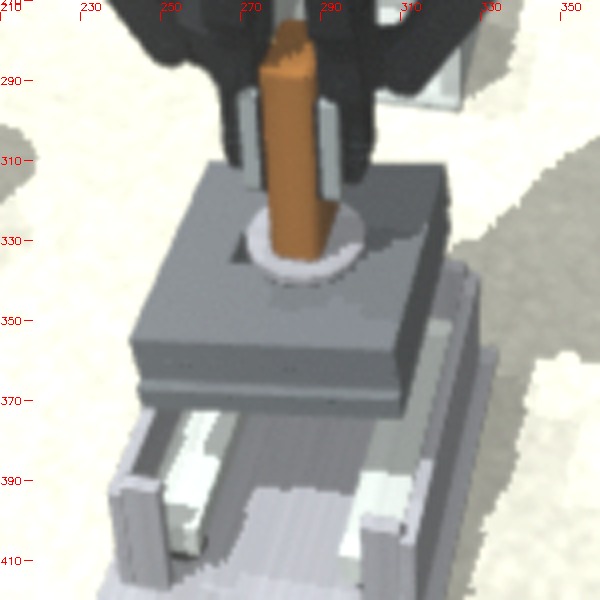

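```bash
python3 - <<'E'
from h import *
s=load("w2"); W=cam(s,s["pose"])
crop("w2t.png",cv2.convertScaleAbs(s["img"],alpha=1.6,beta=5),0,0,150,200,4)
E
python3 -m crank '{"slide":[[0,0,-0.02],[0,0,-0.03],[0,0,-0.012],[0,0,0],[0,0,0]],"twist":[0,0,0,0,0]}'
```

```text
time: 18.15
tool_pos: [543.0, 244.1, 185.7]
tcp_rot: [180.0, -0.0, 89.8]
ft_force: [-0.2, -0.7, -3.4]
finger_gap: 15.3
```

View pics/w2t.png

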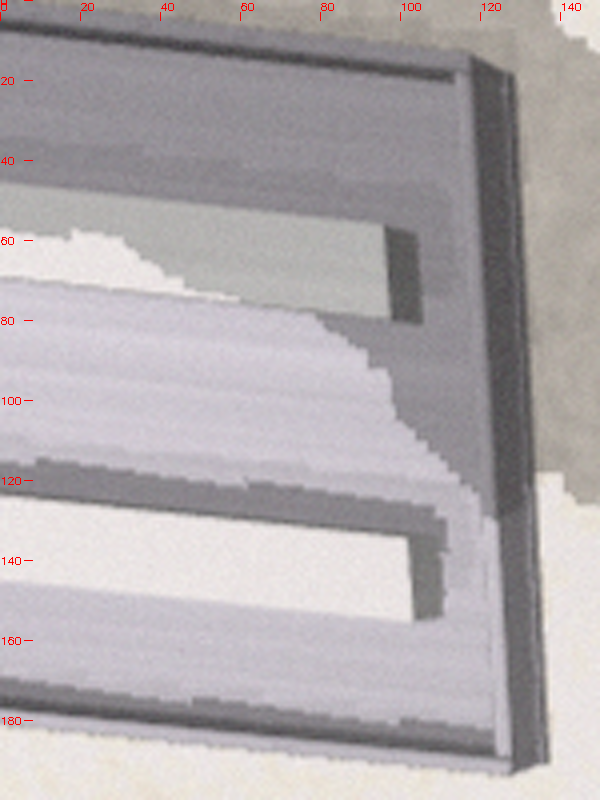

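Run:
```python
from h import *
s=load("w2"); W=cam(s,s["pose"])
a,b=[atz(W,u,18) for u in [(117.5,13.5),(128,193.7)]]; print("rim",a,b,np.linalg.norm(a-b))
Q=np.array([atz(W,u,28) for u in [(95.5,56),(97,80),(101.5,133.5),(103,155)]]); print(np.round(Q,1),Q.mean(0))
d=(b-a)/np.linalg.norm(b-a); print("yaw",np.degrees(np.arctan2(d[1],d[0])), "centre",(a+b)/2+75*np.array([d[1],-d[0],0]))
d=(Q[2:].mean(0)-Q[:2].mean(0)); d/=np.linalg.norm(d); print("yaw bars",np.degrees(np.arctan2(d[1],d[0])),"centre",Q.mean(0)+60*np.array([d[1],-d[0],0]))
togo([490,-230,186],86.2)
```

```text
rim [ 422.70321887 -149.4613083    18.        ] [ 571.198562   -158.63272771   18.        ] 148.77829769548708
[[ 456.2 -166.1   28. ]
 [ 474.3 -167.5   28. ]
 [ 517.1 -169.8   28. ]
 [ 535.3 -171.1   28. ]] [ 495.732294   -168.63322321   28.        ]
yaw -3.5342319219370024 centre [ 492.32752489 -228.90437897   18.        ]
yaw bars -3.402108178054661 centre [ 492.17170779 -228.52748191   28.        ]
t 18.15 pos [543.  244.1 185.7] rpy [180.    -0.    89.77] F [-0.2 -0.7 -3.4] gap 15.3
togo tool mm [-4.743e+02 -5.110e+01 -3.000e-01] twist rad 0.0623
```

```bash
python3 -m crank '{"slide":[[-0.01,-0.001,0],[-0.02,-0.002,0],[-0.03,-0.003,0],[-0.035,-0.004,0],[-0.035,-0.004,0],[-0.035,-0.004,0],[-0.035,-0.004,0],[-0.035,-0.004,0]],"twist":[0,0,0,0,0,0,0,0]}'
python3 -m crank '{"slide":[[-0.035,-0.004,0],[-0.035,-0.004,0],[-0.035,-0.004,0],[-0.035,-0.004,0],[-0.035,-0.004,0],[-0.03,-0.003,0],[-0.02,-0.002,0],[-0.01,-0.001,0]],"twist":[0,0,0,0,0,0,0,0]}'
python3 -m crank '{"slide":[[-0.004,0,0],[0,0,0],[0,0,0],[0,0,0]],"twist":[0.028,0.028,0,0]}'
python3 - <<'E'
from h import *
from bench import *
togo([491,-230,186],86.5)
s=viewer.snapshot("scene"); pickle.dump(s,open("scene2.pkl","wb")); crop("s12.png",cv2.convertScaleAbs(s["img"],alpha=1.4,beta=5),130,210,150,160,4)
d=viewer.snapshot("side"); crop("d12.png",cv2.convertScaleAbs(d["img"],alpha=1.4,beta=5),310,120,120,120,5)
E
```

```text
time: 18.95
tool_pos: [514.5, 7.3, 184.4]
tcp_rot: [-179.8, 0.0, 89.8]
ft_force: [0.6, -0.4, -4.0]
finger_gap: 14.9
time: 19.75
tool_pos: [487.5, -227.5, 184.5]
tcp_rot: [-179.9, -0.0, 89.6]
ft_force: [-0.2, 1.2, -3.9]
finger_gap: 14.9
time: 20.15
tool_pos: [489.4, -228.7, 186.1]
tcp_rot: [-180.0, -0.0, 86.6]
ft_force: [-0.2, 0.2, -3.4]
finger_gap: 14.7
t 20.15 pos [ 489.4 -228.7  186.1] rpy [-1.800e+02 -2.000e-02  8.664e+01] F [-0.2  0.2 -3.4] gap 14.7
togo tool mm [-1.2  1.7  0.1] twist rad 0.0024
```

View pics/s12.png

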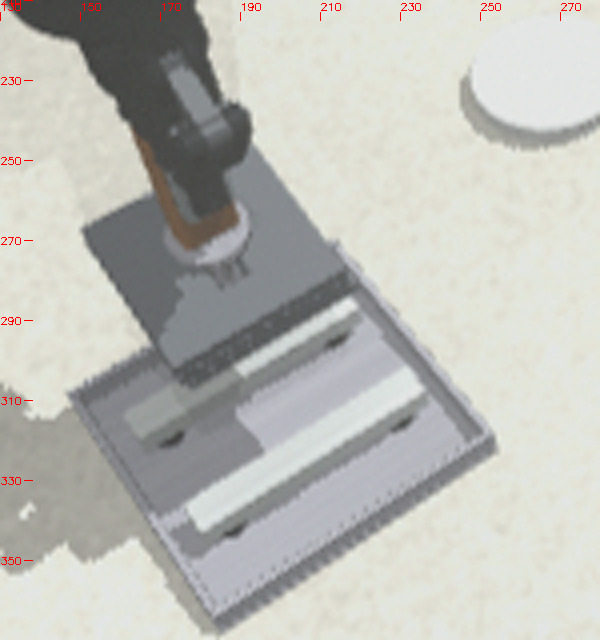

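View pics/d12.png

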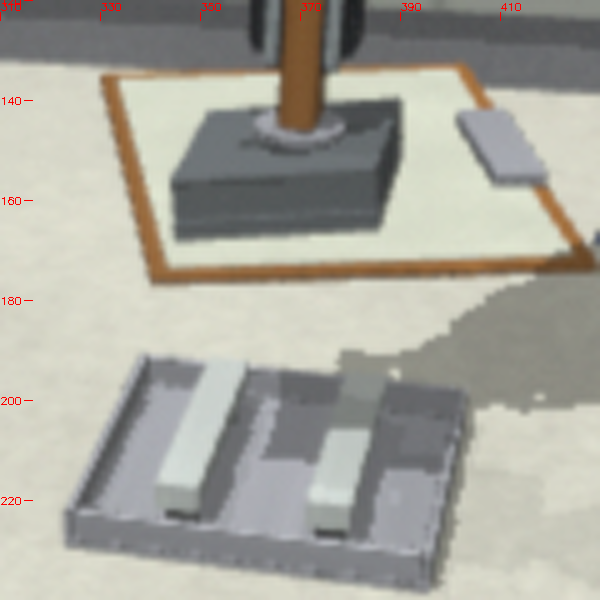

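Run:
```python
from h import *
S=cam(load("scene0")); D=cam(load("side0"))
A,B,C=(151,267.5),(175.8,304.3),(219,277)
for z in (151,155):
  a,b,c=[atz(S,u,z) for u in (A,B,C)]; print("scene",np.round([a,b,c],1),"yaw x",np.degrees(np.arctan2(*(b-a)[[1,0]])),"yaw y",np.degrees(np.arctan2(*(c-b)[[1,0]]))-90,"ctr",(a+c)/2)
  a,b,c=[atz(D,u,z) for u in ((385.6,155.2),(345,156),(390.4,139.6))]; print("side",np.round([a,b,c],1),"yaw",np.degrees(np.arctan2(*(b-a)[[1,0]])),"ctr",(b+c)/2)
```

```text
scene [[ 445.3 -266.8  151. ]
 [ 538.8 -274.1  151. ]
 [ 540.7 -192.2  151. ]] yaw x -4.492158915077636 yaw y -1.3301516831716498 ctr [ 492.99323978 -229.48634467  151.        ]
side [[ 454.4 -202.1  151. ]
 [ 530.5 -184.6  151. ]
 [ 449.8 -290.3  151. ]] yaw 12.922374566921496 ctr [ 490.12398435 -237.45327389  151.        ]
scene [[ 448.7 -267.5  155. ]
 [ 541.7 -274.8  155. ]
 [ 543.6 -193.4  155. ]] yaw x -4.492158915077595 yaw y -1.3301516831716498 ctr [ 496.15824986 -230.40680636  155.        ]
side [[ 454.1 -192.   155. ]
 [ 529.3 -174.7  155. ]
 [ 449.5 -279.1  155. ]] yaw 12.922374566921517 ctr [ 489.39704065 -226.90164403  155.        ]
```

```bash
python3 -m crank '{"slide":[[-0.001,0.0015,0.01],[0,0,0.02],[0,0,0.02],[0,0,0.02],[0,0,0.015],[0,0,0.006],[0,0,0],[0,0,0]],"twist":[0,0,0,0,0,0,0,0]}'
python3 - <<'E'
from h import *
from bench import *
togo([491,-230,80],86.5)
s=viewer.snapshot("scene"); pickle.dump(s,open("scene3.pkl","wb")); crop("s13.png",cv2.convertScaleAbs(s["img"],alpha=1.4,beta=5),130,230,140,140,5)
d=viewer.snapshot("side"); pickle.dump(d,open("side3.pkl","wb"));crop("d13.png",cv2.convertScaleAbs(d["img"],alpha=1.4,beta=5),310,140,120,110,5)
E
```

```text
time: 21.05
tool_pos: [491.1, -231.1, 96.0]
tcp_rot: [179.9, 0.0, 86.6]
ft_force: [0.5, -0.4, -4.0]
finger_gap: 14.9
t 21.05 pos [ 491.1 -231.1   96. ] rpy [1.7994e+02 3.0000e-02 8.6570e+01] F [ 0.5 -0.4 -4. ] gap 14.9
togo tool mm [ 1.1 -0.2 16. ] twist rad 0.0012
```

View pics/s13.png

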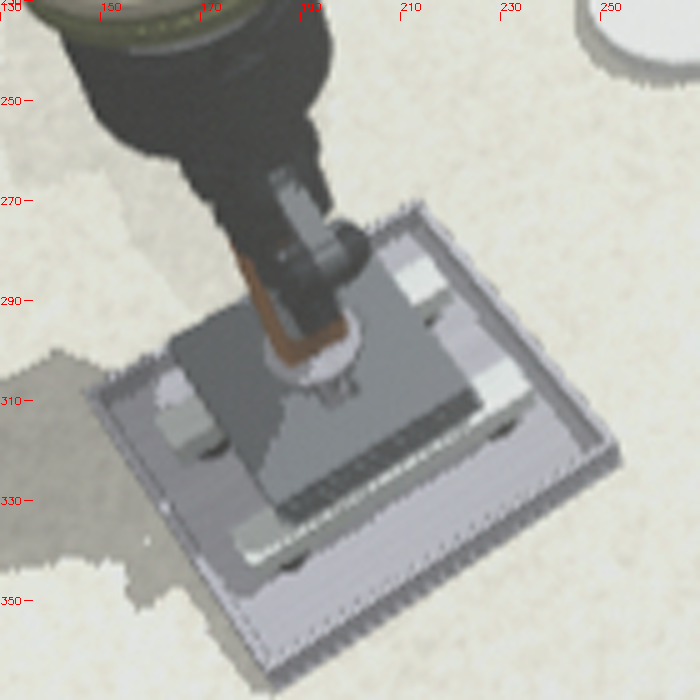

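View pics/d13.png

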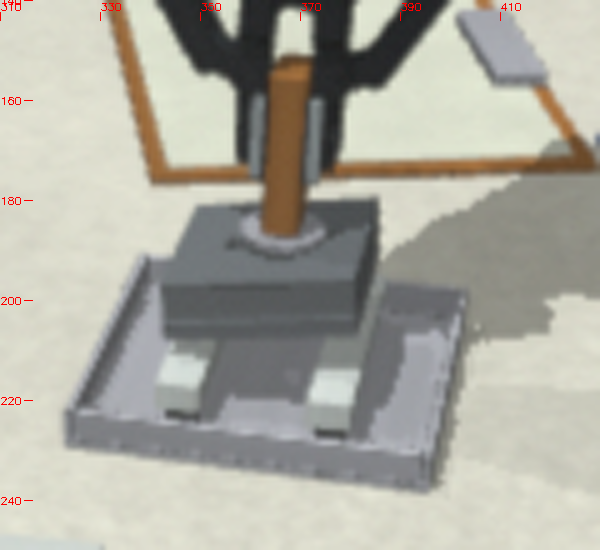

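```bash
python3 -m crank '{"slide":[[0.001,0,0.003],[0,0,0.003],[0,0,0.002],[0,0,0.002],[0,0,0.001],[0,0,0.001],[0,0,0],[0,0,0]],"twist":[0,0,0,0,0,0,0,0]}'
python3 -c "
from h import *; togo([491,-230,80],86.5)"
python3 -m crank '{"slide":[[0,0,0.001],[0,0,0.001],[0,0,0.001],[0,0,0.001],[0,0,0],[0,0,0]],"twist":[0,0,0,0,0,0]}'
python3 -c "
from h import *; togo([491,-230,80],86.5)"
```

```text
time: 21.95
tool_pos: [490.7, -229.8, 83.2]
tcp_rot: [180.0, 0.0, 86.6]
ft_force: [0.1, 0.2, -3.6]
finger_gap: 14.9
t 21.95 pos [ 490.7 -229.8   83.2] rpy [180.     0.    86.56] F [ 0.1  0.2 -3.6] gap 14.9
togo tool mm [-0.1  0.3  3.2] twist rad 0.0011
time: 22.55
tool_pos: [490.7, -229.8, 79.3]
tcp_rot: [180.0, 0.0, 86.6]
ft_force: [-0.7, 1.2, -2.4]
finger_gap: 15.4
t 22.55 pos [ 490.7 -229.8   79.3] rpy [1.7999e+02 1.0000e-02 8.6560e+01] F [-0.7  1.2 -2.4] gap 15.4
togo tool mm [-0.1  0.3 -0.7] twist rad 0.0011
```

```bash
python3 -m crank '{"slide":[[0,0,0.001],[0,0,0.001],[0,0,0],[0,0,0]],"twist":[0,0,0,0]}'
python3 - <<'E'
from h import *
from bench import *
togo([491,-230,80],86.5)
s=viewer.snapshot("scene"); pickle.dump(s,open("scene4.pkl","wb")); crop("s14.png",cv2.convertScaleAbs(s["img"],alpha=1.4,beta=5),130,230,140,140,5)
d=viewer.snapshot("side"); pickle.dump(d,open("side4.pkl","wb"));crop("d14.png",cv2.convertScaleAbs(d["img"],alpha=1.4,beta=5),310,140,120,110,5)
E
```

```text
time: 22.95
tool_pos: [490.8, -229.9, 77.4]
tcp_rot: [180.0, 0.0, 86.6]
ft_force: [0.7, -0.3, -0.3]
finger_gap: 14.9
t 22.95 pos [ 490.8 -229.9   77.4] rpy [1.7998e+02 1.0000e-02 8.6560e+01] F [ 0.7 -0.3 -0.3] gap 14.9
togo tool mm [-0.1  0.2 -2.6] twist rad 0.0011
```

View pics/s14.png

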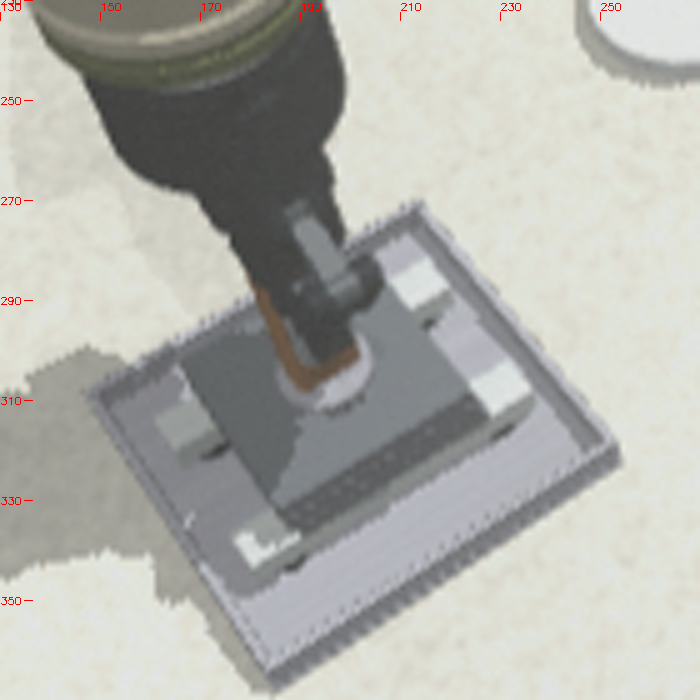

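View pics/d14.png

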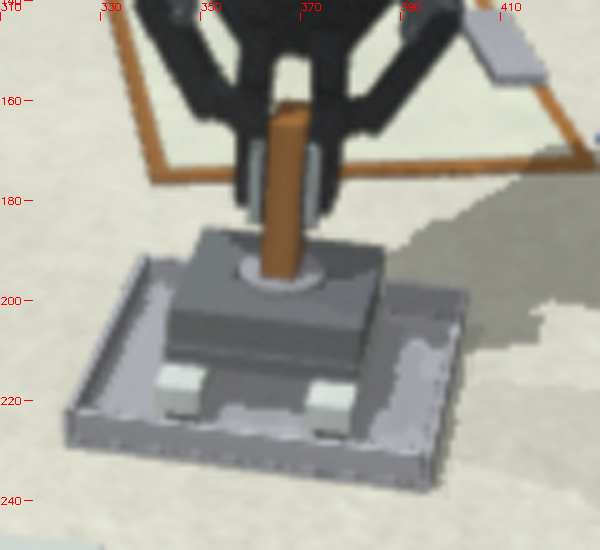

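Run:
```python
from h import *
S=cam(load("scene0")); D=cam(load("side0"))
z=47
a,b,c=[atz(S,u,z) for u in ((166.2,301.2),(186.4,330.5),(224.8,307.3))]; print(np.round([a,b,c],1),"ctr",(a+c)/2,np.degrees(np.arctan2(*(b-a)[[1,0]])),np.degrees(np.arctan2(*(c-b)[[1,0]]))-90)
a,b,c,e=[atz(D,u,z) for u in ((381.4,207),(343.6,202),(386.8,189.5),(352,186))]; print(np.round([a,b,c,e],1),"ctr",(a+b+c+e)/4,np.degrees(np.arctan2(*(b-a)[[1,0]])))
```

```text
[[ 446.1 -267.7   47. ]
 [ 525.8 -272.7   47. ]
 [ 532.2 -193.7   47. ]] ctr [ 489.15220332 -230.67026417   47.        ] -3.639352086631673 -4.640901159847999
[[ 453.5 -185.9   47. ]
 [ 531.3 -193.7   47. ]
 [ 447.5 -268.1   47. ]
 [ 523.5 -272.1   47. ]] ctr [ 488.97574737 -229.94564314   47.        ] -5.746282534693658
```

Seated level and about central, roughly 1 mm off in both views. Releasing.

```bash
python3 -m crank '{"slide":[[0,0,0],[0,0,0],[0,0,0],[0,0,0],[0,0,0],[0,0,0],[0,0,0],[0,0,0]],"twist":[0,0,0,0,0,0,0,0]}' 0
python3 -m crank '{"slide":[[0,0,-0.01],[0,0,-0.02],[0,0,-0.03],[0,0,-0.03],[0,0,-0.03],[0,0,-0.02],[0,0,0],[0,0,0]],"twist":[0,0,0,0,0,0,0,0]}'
python3 - <<'E'
from h import *
from bench import *
togo([491,-230,80],86.5)
s=viewer.snapshot("scene"); pickle.dump(s,open("scene5.pkl","wb")); crop("s15.png",cv2.convertScaleAbs(s["img"],alpha=1.4,beta=5),130,230,140,140,5)
d=viewer.snapshot("side"); pickle.dump(d,open("side5.pkl","wb"));crop("d15.png",cv2.convertScaleAbs(d["img"],alpha=1.4,beta=5),310,140,120,110,5)
cv2.imwrite("pics/s15f.png",s["img"][:,:,::-1])
E
```

```text
time: 23.85
tool_pos: [490.7, -229.8, 77.2]
tcp_rot: [-180.0, 0.0, 86.6]
ft_force: [-0.5, 0.4, -0.3]
finger_gap: 85.5
time: 24.65
tool_pos: [490.9, -229.9, 217.7]
tcp_rot: [179.9, 0.0, 86.6]
ft_force: [0.1, 0.1, -0.7]
finger_gap: 85.4
t 24.65 pos [ 490.9 -229.9  217.7] rpy [1.7994e+02 3.0000e-02 8.6560e+01] F [ 0.1  0.1 -0.7] gap 85.4
togo tool mm [-1.000e-01  1.000e-01  1.377e+02] twist rad 0.0011
```

View pics/s15.png

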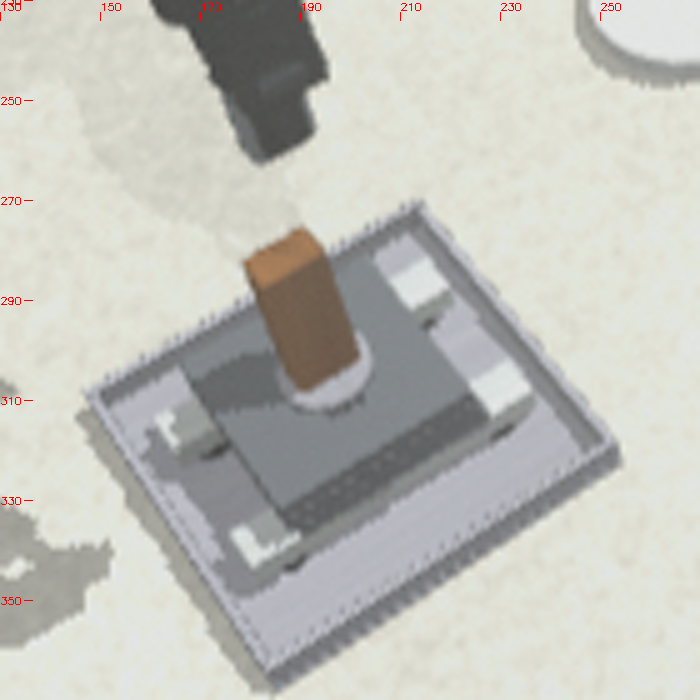

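View pics/d15.png

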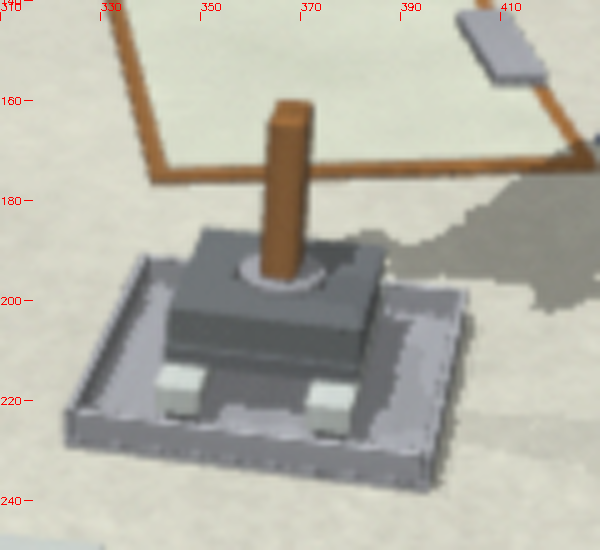

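View pics/s15f.png

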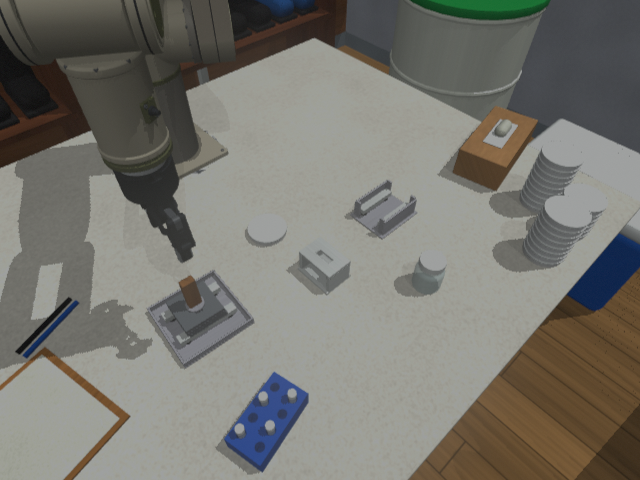

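The stack lies level on the bars at scene (200,308), with the lifter standing upright. The rack is empty and the dish, jar and tube rack are unmoved. Handing in.

```bash
python3 -c "
from bench import hand_in; print(hand_in())"
```

```text
the job is handed in; nothing more can be done
None
```

I moved the stack to the drain tray in one lift, left the lifter standing in it, and handed the job in at about 25 s. The hand-in gives no verdict.

- **Threading:** The foot went down through all three slots by feel, going to −y for the middle plate and then +y for the bottom one. My first reading of which way the middle plate was shoved was wrong. It cost one blind press, during which the wrist read up to about 8 N. With the collar seated I dragged the plates roughly into line and turned the lifter 90°.
- **Lift and placing:** The lift showed all three plates on the foot, tilted a few degrees about it. They levelled as they touched the tray bars, where the wrist read about 3 N.
- **Last checks:** The stack is within about 2–3 mm of the tray's middle and turned no more than about 2° from it. The lifter stands upright with its collar on the top plate. The gripper is open and about 140 mm above where it let go, and the dish, jar and tube rack look unmoved.
- **Disagreements:** The two fixed cameras read heights about 4 mm low, checked against the stand and the lifter. Yaw read off small features in the fixed cameras was 2–3° off the wrist camera, so I used the wrist camera for the rack and lifter.
- **Not measured:** I did not measure the final plate height separately. It rests on the landing force and the pictures.

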